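# Hold the viewing frame over the wet enamel plaque

## Task

The enamel on the plaque in the grey tub is still wet and its margins must be checked: tip the tub's loose lid up to a clear slant (about 20 degrees) with the edge opposite its pull tab still on the rim, lift it off and lay it flat, right way up, on the bench. Then take the brass viewing frame, carry it over the row of dish stacks and stop with it hovering level about a centimetre above the plaque, centred on it and squared up with its edges, touching neither plaque nor tub; finish while still holding it there, motionless. Nothing may ever touch the plaque, and leave the dishes and the bowl alone.

Things in the scene. Friction and masses are not known exactly. Their poses are not given: they have to be found in the camera images.
- tub: grey rectangular open storage tub, fixed to the bench, outside 128 (its x) x 108 (its y) x 32 mm high, walls 4 mm; origin at the centre of its underside, on the bench. Its x axis points away from the robot (within about 20 degrees), z up. It stands to the left or to the right of the row of dish stacks, the frame on the other side
- plaque: copper plaque with a wet blue enamel picture, 84 (x) x 64 (y) x 6 mm, lying face up in the middle of the tub, fixed there; axes parallel to the tub's; origin at the centre of its underside, 22 mm above the bench. Hidden by the lid at the start. Must not be touched
- plaque_face (a point): centre of the plaque's upper face, 28 mm above the bench, 4 mm below the tub's rim; axes as the tub's
- lid: loose aluminium lid, 140 (x) x 120 (y) mm; a 4 mm flat panel with a 7 mm deep, 3 mm thick skirt all round that hangs outside the tub's rim with 3 mm play each side. Origin at the centre, level with the skirt's lower edge; z up; panel's underside 7 mm and its top 11 mm above the origin. At the start it rests on the rim, origin 25 mm above the bench, axes within 1 degree of the tub's; lying on the bench its origin is at bench height. About 110 g (can differ by 30 percent)
- lid_tab (a point): centre of the top edge of the lid's upright pull tab: a flat plate 6 mm thick (lid's x), 34 mm wide (lid's y), rising 36 mm above the lid's top, so its top edge is 47 mm above the lid's origin; it stands along the lid's far short edge, 60 mm away from the robot (+x) from the lid's centre. Pinch it from above across its 6 mm thickness
- lid_near (a point): middle of the lower edge of the lid's near skirt, opposite the tab: 70 mm from the lid's origin along its -x, at origin height; when the lid is tipped up by the tab it turns about the tub's near rim (64 mm along the tub's -x, 32 mm above the bench)
- frame: brass viewing frame, lying flat on the bench: flat rectangle 104 (x) x 84 (y) x 4 mm with an open window 68 x 48 mm, and a bridge handle: a post 48 mm high at each short end, and over them a straight wooden bar along the frame's x. Origin at the centre of its underside, z up. Alike after a half turn. Centre of mass on its mid axis. About 160 g (can differ by 30 percent)
- frame_grip (a point): centre of the frame's handle bar, 53 mm above the frame's underside; the bar is 92 mm long (frame's x), 10 mm wide (frame's y) and 10 mm high. Pinch it from above across its 10 mm width; fingertips may reach 40 mm below its top
- stack0: stack of 5 nested shallow white ceramic dishes, 87 mm across and 65 mm high, standing on the bench; moves as one piece; origin at the centre of its underside. One of three stacks in a row across the middle of the bench, running away from the robot. Bystander, leave alone
- stack1: stack of 6 nested shallow white ceramic dishes, 87 mm across and 77 mm high, standing on the bench; moves as one piece; origin at the centre of its underside. One of three stacks in a row across the middle of the bench, running away from the robot. Bystander, leave alone
- stack2: stack of 7 nested shallow white ceramic dishes, 87 mm across and 88 mm high, standing on the bench; moves as one piece; origin at the centre of its underside. One of three stacks in a row across the middle of the bench, running away from the robot. Bystander, leave alone
- bowl: empty blue ceramic bowl, 100 mm across and 45 mm high, beyond the stacks, at the far side of the bench; origin at the centre of its underside. Bystander, leave alone

How it is judged (in metres and radians):
On the way, in this order (a step that is already met when the one before it is completed fails the run):
1. the lid is tipped up by at least 10 degrees while its near edge is still at the tub's rim (angle between lid's own z axis and vertical above 0.175 rad and z of lid_near in the frame of tub below 0.04 m and horizontal distance between lid and tub below 0.04 m), for 0.1 s.
2. the lid lies flat, right way up, on the bench, off the tub and let go (height (world z) of lid below 0.006 m and angle between lid's own z axis and vertical below 0.06 rad and contact force between the fingers and lid below 0.1 N and contact force between lid and tub below 0.1 N), for 0.2 s.
3. the frame is carried over the row of dish stacks (height (world z) of frame above 0.07 m and (horizontal distance between frame and stack0 below 0.09 m or horizontal distance between frame and stack1 below 0.09 m or horizontal distance between frame and stack2 below 0.09 m)), for 0.05 s.
At the end, for the whole second after the job is handed in: frame held still by the fingers, underside 5-20 mm above the plaque face, centred within 7 mm, long sides within 5 degrees, level within 5 degrees, touching neither tub, plaque nor lid; lid flat (3.4 degrees), right way up on the bench (within 6 mm), off the tub, not held (all of step 2 and z of frame in the frame of plaque_face between 0.005 and 0.02 m and horizontal distance between frame and plaque_face below 0.007 m and angle between the x axis of frame and the x axis of plaque_face, either way round below 0.09 rad and angle between frame's own z axis and vertical below 0.09 rad and contact force between the fingers and frame above 1 N and contact force between frame and tub below 0.05 N and contact force between frame and plaque below 0.05 N and contact force between frame and lid below 0.05 N and linear speed of frame below 0.015 m/s); the arm keeps its last pose, push and grip.
It fails at once if something touches the wet plaque (contact force between plaque and anything else above 0.3 N).
It fails at once if a dish stack or the bowl is shifted by more than 15 mm or tipped (distance of any of stack0, stack1, stack2, bowl from where it was at the start of the episode above 0.015 m or angle between any of stack0, stack1, stack2, bowl's own z axis and vertical above 0.2 rad).
It also fails if it takes over 64 s, if anything falls off the work surface, if the arm or the gripper's body presses on something with over 40 N, if the wrist force passes 120 N, or if a joint passes its speed limit or range.

## Robot

A 7-joint arm with a two-finger parallel gripper is mounted at the origin on the work surface. World frame = base frame: x ahead of the robot, y to its left, z up, the work surface at z = 0. Lengths are in mm, angles in rad, forces in N, time in s.
With the tool pointing down it reaches from about 400 to 850 mm from the base axis. Payload 4.5 kg.
Tool frame: the origin (TCP) lies between the finger pads; the fingertips stand arm.finger_overhang ahead of it and the grasp point (between the pads) lies 11 mm behind it (arm.finger_overhang is the distance from the TCP to the fingertips, in mm); z points along the fingers, x is the direction in which the jaws open and shut, and the axes are right-handed (so a half turn about z gives the same grasp; the last joint's range is limited). The gripper opens to 88 mm and grips with 3 to 60 N. Pads are 18 mm wide; open, the fingers measure 123 mm over their backs; the gripper's body (75 mm by 187 mm) begins 45 mm behind the grasp point.
Start: joints at [-1.114, 0.689, -0.195, 1.565, 0.157, 0.902, -0.215], TCP at [256.431, 569.996, 246.743] pointing down, gripper open.
Joint ranges: [-3.01, 3.01], [-0.46, 2.08], [-1.47, 1.51], [0.13, 2.56], [-1, 4.14], [0.04, 2.09], [-2.66, 2.66]. Speed limits (rad/s): [2.57, 2.57, 3.14, 3.14, 3.14, 3.14, 3.14].

## Interface

Orientations are given as a 3x3 rotation matrix whose columns are the frame's x, y, z axes.
In Python, from rig import arm gives the robot as it stands.
- The arm moves only by the tool servo_tool, never from a script. Its arguments are lists of equal length, an entry for each row: "fingers": the gripper command: -1 is fully open, 1 is shut, values between are in proportion; "offset": the shift along the tool's x, y, z in mm, a list of three; "turn": the turn about the tool's z in degrees. A call has 1 to 20 rows; each row shifts and turns the commanded pose from where the row before left it, along the tool's axes as they then stand; what a row does not reach is not made up. A row lasts 1/12 s, in which the tool goes at most 41.7 mm and 7.16 degrees, less where a joint would pass 70% of its speed; a pose out of reach is approached as far as the arm can. A call is refused whole if a number of a shift passes 41.7 or a number of a turn 7.16, either way. A call with a gripper value outside its range is refused whole. The fingers move at their own pace and stop on an object; the grip force is fixed at half the most. Time passes only in rows, so rows that do not move let the fingers close. It gives the time, the measured TCP pose, the force and the opening at its end, in the units of the state.
- arm.observe(): the state, without advancing time (a new reading comes with each control period).
- arm.capture(name): name is "scene" or "top" or "wrist"; returns a dict with "frame" (420x560x3 uint8, red, green, blue), "intrinsics" (3x3 intrinsics, pixels), "xyz" and "rotation" of the camera in the world. Camera axes: x right, y up, looking along -z (the intrinsics and any distortion apply to the point x, -y, -z); pixel columns grow to the right and rows downward; lengths in mm; the calibration is good to about 2 mm. A picture is of the moment at which its call begins. There is no depth.
- arm.sign_off(): hands the job in, once; it reports no verdict.
The state is a dict: "clock": time; "q": joint angles; "dq": joint speeds; "joint_efforts": joint torques, N m; "position": TCP position; "orientation": TCP orientation; "ft_force": force on the tool from outside, world axes, zero at the start; "wrist_torque": the same for the moment, N m; "grip_width": opening from 0.0 (shut) to 1.0 (fully open).
Only numpy, scipy, OpenCV 4.12 (cv2) and the standard library are available. Lean on these libraries where they do the work, as an engineer would, in place of code of your own. Each camera call takes 0.05 s, during which the arm holds its last target.

## Working session

There is one attempt and no reset: what is moved stays moved. The work goes in short steps, Python scripts to look and compute and a tool call to move; the robot and the scene stay as the last step left them, time stands still between calls to the robot, and variables do not carry over. Pictures are saved under pics/ and viewed, and the job is handed in when it is done.

Besides the shell and the picture viewer there is one more tool, called after "Call:" as name(argument=value, ...) on one line, values as JSON. servo_tool: Moves the arm, as the interface text tells. Its arguments: {"type":"object","properties":{"fingers":{"type":"array","items":{"type":"number"}},"offset":{"type":"array","items":{"type":"array","items":{"type":"number"}}},"turn":{"type":"array","items":{"type":"number"}}},"required":["fingers","offset","turn"]}

```bash
mkdir -p pics; ls
cat > h.py <<'E'
import numpy as np, cv2
from rig import arm
def cap(n,fn):
    c=arm.capture(n); cv2.imwrite('pics/'+fn,c['frame'][:,:,::-1]); 
    np.savez('pics/'+fn[:-4]+'.npz',**{k:np.array(v) for k,v in c.items() if k in('frame','intrinsics','xyz','rotation')}); return c
def load(fn): return dict(np.load('pics/'+fn+'.npz'))
def ray(c,u,v,z):
    K=np.array(c['intrinsics']);d=np.linalg.solve(K,[u,v,1.]);d=np.array([d[0],-d[1],-d[2]])
    d=np.array(c['rotation'])@d;o=np.array(c['xyz']).ravel();return o+d*(z-o[2])/d[2]
def proj(c,p):
    q=np.array(c['rotation']).T@(np.array(p)-np.array(c['xyz']).ravel());K=np.array(c['intrinsics'])
    r=K@np.array([q[0],-q[1],-q[2]]);return r[:2]/r[2]
E
python3 - <<'E'
from h import *
s=arm.observe()
for k,v in s.items(): print(k,np.round(v,3).tolist())
print(arm.finger_overhang)
for n in('scene','top','wrist'):
    c=cap(n,n+'0.png'); print(n,{k:np.round(v,3).tolist() for k,v in c.items() if k!='frame'})
E
```

```text
pics
clock 0.0
q [-1.114, 0.69, -0.195, 1.566, 0.157, 0.903, -0.215]
dq [0.001, 0.001, 0.001, 0.001, 0.001, 0.002, 0.002]
joint_efforts [0.0, -52.757, -1.267, -15.343, -0.053, 0.006, 0.0]
position [256.223, 569.381, 245.897]
orientation [[0.41, 0.912, -0.001], [0.912, -0.41, -0.002], [-0.002, 0.0, -1.0]]
ft_force [-0.119, 0.045, 0.548]
wrist_torque [-0.01, 0.001, -0.059]
grip_width 1.0
8.0
scene {'intrinsics': [[512.439, 0.0, 272.413], [0.0, 512.439, 207.017], [0.0, 0.0, 1.0]], 'xyz': [983.985, -461.057, 764.214], 'rotation': [[0.766, -0.483, 0.423], [0.643, 0.578, -0.503], [-0.001, 0.658, 0.753]]}
top {'intrinsics': [[440.202, 0.0, 279.823], [0.0, 440.202, 205.223], [0.0, 0.0, 1.0]], 'xyz': [507.977, 7.783, 864.798], 'rotation': [[0.019, 0.993, -0.112], [-0.999, 0.024, 0.042], [0.044, 0.111, 0.993]]}
wrist {'intrinsics': [[323.029, 0.0, 277.92], [0.0, 323.029, 205.392], [0.0, 0.0, 1.0]], 'xyz': [194.067, 598.284, 384.326], 'rotation': [[0.412, -0.878, -0.244], [0.911, 0.396, 0.112], [-0.002, -0.269, 0.963]]}
```

View pics/top0.png

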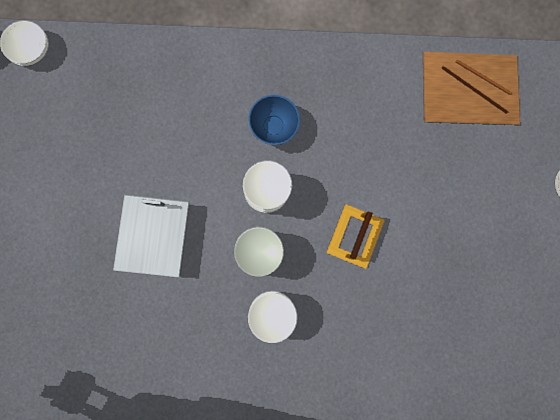

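View pics/scene0.png

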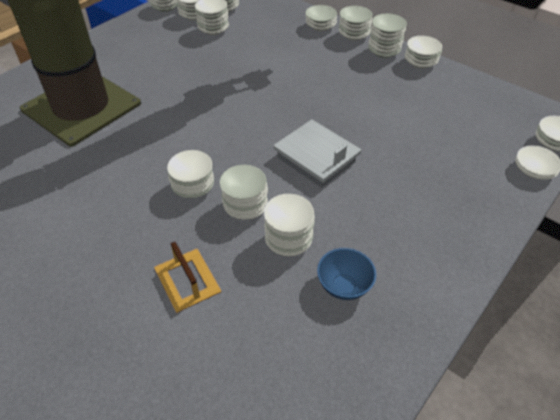

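The top view shows the lid around (150,236) with its tab near (162,204), stacks at (267,187), (259,252) and (272,317), the bowl at (274,119), and the frame at (358,236). I'll measure the corners next.

```bash
cat > m.py <<'E'
from h import *
def big(mask,lo=300):
    n,l,s,ce=cv2.connectedComponentsWithStats(mask.astype(np.uint8)); return [(l==i,s[i],ce[i]) for i in range(1,n) if s[i][4]>lo]
for nm in('top','scene'):
    c=load(nm+'0');im=c['frame'];h=cv2.cvtColor(im,cv2.COLOR_RGB2HSV)
    # frame
    m=(h[...,0]>12)&(h[...,0]<28)&(h[...,1]>150)&(h[...,2]>110)
    if nm=='top': m[:130]=0
    m=cv2.morphologyEx(m.astype(np.uint8),cv2.MORPH_CLOSE,np.ones((3,3)))
    bs=big(m,100)
    print(nm,'frame comps',[(b[1].tolist(),b[2].round(1).tolist()) for b in bs])
    if nm=='top':
        pts=np.vstack([np.argwhere(b[0])[:,::-1] for b in bs]).astype(np.float32)
        P=np.array([ray(c,u,v,4)[:2] for u,v in cv2.convexHull(pts)[:,0]],np.float32)
        print('frame rect mm',cv2.minAreaRect(P))
        # lid
        m=(h[...,2]>150)&(h[...,1]<60); m[:, :90]=0; m[:,210:]=0; m[:180]=0
        b=max(big(m),key=lambda b:b[1][4]); print(b[1])
        pts=np.argwhere(b[0])[:,::-1].astype(np.float32)
        P=np.array([ray(c,u,v,36)[:2] for u,v in cv2.convexHull(pts)[:,0]],np.float32)
        print('lid rect mm',cv2.minAreaRect(P), cv2.boxPoints(cv2.minAreaRect(P)))
        for (u,v),z in (((267,187),88),((259,252),77),((272,317),65),((274,119),45)): print('stack',ray(c,u,v,z).round(1))
E
python3 m.py
python3 - <<'E'
from h import *
for n,(x0,y0,x1,y1) in (('top',(100,180,220,290)),('top',(310,190,400,280)),('scene',(260,110,380,190)),('scene',(140,230,230,320))):
    c=load(n+'0')['frame'][y0:y1,x0:x1,::-1]; cv2.imwrite(f'pics/crop_{n}_{x0}.png',cv2.resize(c,None,fx=5,fy=5,interpolation=cv2.INTER_CUBIC))
E
```

```text
top frame comps [([327, 204, 57, 65, 1272], [354.6, 236.6])]
frame rect mm ((548.5899047851562, -177.98452758789062), (83.54044342041016, 103.95756530761719), 69.08696746826172)
[ 113  195   75   82 4865]
lid rect mm ((539.5994262695312, 212.04275512695312), (120.09864807128906, 140.84986877441406), 85.03221893310547) [[464.239   158.31749]
 [604.5598  146.12053]
 [614.95984 265.768  ]
 [474.63904 277.96497]]
stack [628.   -1.2  88. ]
stack [512.5  10.2  77. ]
stack [398.2 -15.6  65. ]
stack [766.7 -12.2  45. ]
scene frame comps [([156, 250, 64, 61, 1208], [187.2, 280.9])]
```

Run:
```python
import cv2,numpy as np
a=[cv2.resize(cv2.imread('pics/'+f),(400,300)) for f in('crop_top_100.png','crop_top_310.png','crop_scene_260.png','crop_scene_140.png')]
cv2.imwrite('pics/mos.png',np.vstack([np.hstack(a[:2]),np.hstack(a[2:])]))
```

```text
(no output)
```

View pics/mos.png

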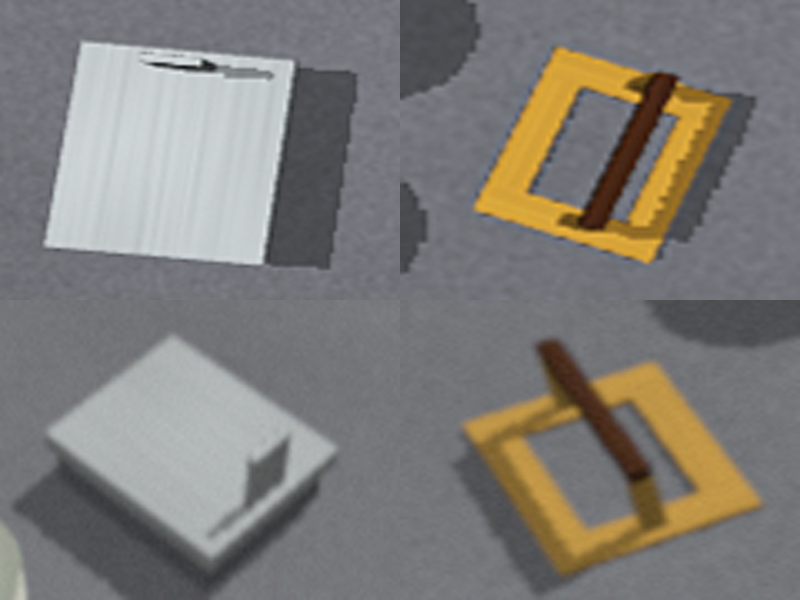

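Both measurements fit the given sizes: lid 120.1 x 140.8 mm and frame 83.5 x 104.0 mm.

| Item | Centre (mm) | Yaw |
|---|---|---|
| Lid | (539.6, 212.0) | -5.0° |
| Lid tab | (599.4, 206.8) | -5.0° |
| Frame | (548.6, -178.0) | -20.9° |

The jaws need to turn from 65.8° to -5°, then move above the tab.

Call:
servo_tool(fingers=[-1, -1, -1, -1, -1, -1, -1, -1, -1, -1], offset=[[0, 0, 0], [0, 0, 0], [0, 0, 0], [0, 0, 0], [0, 0, 0], [0, 0, 0], [0, 0, 0], [0, 0, 0], [0, 0, 0], [0, 0, 0]], turn=[7.08, 7.08, 7.08, 7.08, 7.08, 7.08, 7.08, 7.08, 7.08, 7.08])

```text
clock: 0.98
position: [256.2, 569.8, 246.4]
orientation: [[0.996, -0.094, -0.0], [-0.094, -0.996, -0.001], [-0.0, 0.001, -1.0]]
ft_force: [0.4, 0.2, -0.2]
grip_width: 1.002
```

Call:
servo_tool(fingers=[0, 0, 0, 0, 0, 0, 0, 0, 0, 0, 0, 0, 0, 0, 0, 0, 0, 0], offset=[[23.3, 20.7, 6], [23.3, 20.7, 6], [23.3, 20.7, 6], [23.3, 20.7, 6], [23.3, 20.7, 6], [23.3, 20.7, 6], [23.3, 20.7, 6], [23.3, 20.7, 6], [23.3, 20.7, 6], [23.3, 20.7, 6], [23.3, 20.7, 6], [23.3, 20.7, 6], [23.3, 20.7, 6], [23.3, 20.7, 6], [23.3, 20.7, 6], [23.3, 20.7, 6], [0, 0, 0], [0, 0, 0]], turn=[0, 0, 0, 0, 0, 0, 0, 0, 0, 0, 0, 0, 0, 0, 0, 0, 0, 0])

```text
clock: 2.48
position: [599.7, 204.6, 150.0]
orientation: [[0.996, -0.092, -0.0], [-0.092, -0.996, -0.002], [-0.0, 0.002, -1.0]]
ft_force: [-0.3, 0.6, -0.0]
grip_width: 0.503
```

```bash
cat > st.py <<'E'
from h import *
s=arm.observe();R=np.array(s['orientation']);p=np.array(s['position'])
print('t',s['clock'],'p',p.round(2),'jawyaw',np.degrees(np.arctan2(R[1,0],R[0,0])).round(2),'z',R[:,2].round(4),'F',np.round(s['ft_force'],2),'w',round(88*s['grip_width'],2),'q7',round(s['q'][6],2))
E
python3 st.py
python3 - <<'E'
from h import *
c=cap('wrist','w1.png'); c=cap('scene','s1.png')
E
```

```text
t 2.4833 p [599.74 204.6  149.96] jawyaw -5.28 z [-4.0e-04 -1.6e-03 -1.0e+00] F [-0.33  0.55 -0.03] w 44.27 q7 -0.44
```

View pics/w1.png

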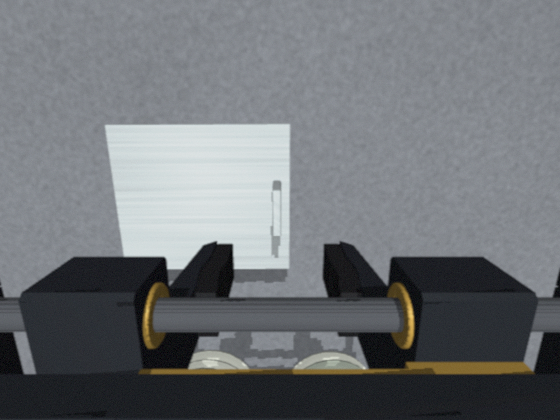

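The wrist view shows the lid (corners about 106–291, 124–270) with the tab at columns 273–281, rows 181–236, between the fingers. I'll measure the tab and lid in this view.

Run:
```python
from h import *
c=load('w1')
for (u,v) in ((281,191),(281,236),(273,191),(273,236)): print((u,v),ray(c,u,v,72).round(1))
for (u,v) in ((106.5,124.5),(290.5,124.5),(288.5,270),(124,270)): print((u,v),ray(c,u,v,36).round(1))
lx=np.array([np.cos(np.radians(-5)),np.sin(np.radians(-5))]);ly=np.array([-lx[1],lx[0]])
L=np.array([539.6,212.0])
for a in(57,63):
  for b in(-17,17): print('exp tab',a,b,proj(c,np.r_[L+a*lx+b*ly,72]).round(1))
for a in(-70,70):
  for b in(-60,60): print('exp lid',a,b,proj(c,np.r_[L+a*lx+b*ly,36]).round(1))
im=c['frame'][110:300,90:310,::-1];cv2.imwrite('pics/w1c.png',cv2.resize(im,None,fx=3.5,fy=3))
```

```text
(281, 191) [604.1 223.4  72. ]
(281, 236) [601.1 190.6  72. ]
(273, 191) [598.7 223.9  72. ]
(273, 236) [595.4 191.1  72. ]
(106.5, 124.5) [476.8 278.9  36. ]
(290.5, 124.5) [615.6 265.8  36. ]
(288.5, 270) [603.8 145.1  36. ]
(124, 270) [463.1 158.3  36. ]
exp tab 57 -17 [272.4 237.4]
exp tab 57 17 [271.8 191. ]
exp tab 63 -17 [280.8 237.3]
exp tab 63 17 [280.6 191. ]
exp lid -70 -60 [125.8 269.9]
exp lid -70 60 [104.6 126.1]
exp lid 70 -60 [288.8 268.9]
exp lid 70 60 [289.2 124.8]
```

View pics/w1c.png

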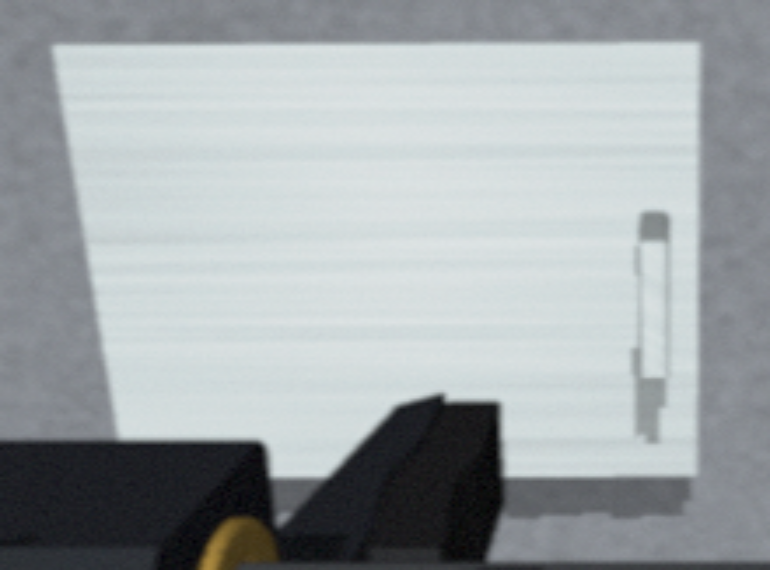

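The two views agree to about 1 mm, with the tab centre at (599.7, 207). I'll descend until the fingertips are about 20 mm below the tab's top, then close.

Call:
servo_tool(fingers=[0.4, 0.4, 0.4, 0.4, 0.4, 0.4, 0.4, 0.4, 0.4, 0.4, 1, 1, 1, 1, 1, 1], offset=[[0, -2.4, 10], [0, 0, 10], [0, 0, 10], [0, 0, 10], [0, 0, 10], [0, 0, 10], [0, 0, 10], [0, 0, 10], [0, 0, 10], [0, 0, 0], [0, 0, 0], [0, 0, 0], [0, 0, 0], [0, 0, 0], [0, 0, 0], [0, 0, 0]], turn=[0, 0, 0, 0, 0, 0, 0, 0, 0, 0, 0, 0, 0, 0, 0, 0])

```text
clock: 3.92
position: [599.5, 210.0, 61.4]
orientation: [[0.996, -0.088, 0.001], [-0.088, -0.996, 0.001], [0.001, -0.001, -1.0]]
ft_force: [0.8, -0.2, 1.9]
grip_width: 0.07
```

```bash
python3 st.py
```

```text
t 3.9167 p [599.52 209.98  61.37] jawyaw -5.03 z [ 1.2e-03  5.0e-04 -1.0e+00] F [ 0.8  -0.17  1.86] w 6.19 q7 -0.44
```

The tab is gripped at 6.2 mm. I'll make a small lift and see how the lid behaves.

Call:
servo_tool(fingers=[1, 1, 1, 1, 1, 1, 1, 1], offset=[[0, 0, -2], [0, 0, -2], [0, 0, -2], [0, 0, -2], [0, 0, -2], [0, 0, -2], [0, 0, 0], [0, 0, 0]], turn=[0, 0, 0, 0, 0, 0, 0, 0])

```text
clock: 4.58
position: [599.1, 209.9, 72.9]
orientation: [[0.996, -0.088, 0.0], [-0.088, -0.996, 0.0], [0.0, -0.0, -1.0]]
ft_force: [-1.4, -0.1, -0.7]
grip_width: 0.066
```

```bash
python3 st.py
python3 - <<'E'
from h import *
c=cap('scene','s2.png');im=c['frame'][80:200,230:400,::-1];cv2.imwrite('pics/s2c.png',cv2.resize(im,None,fx=4.5,fy=4.5))
E
```

```text
t 4.5833 p [599.08 209.87  72.85] jawyaw -5.02 z [ 2.e-04  1.e-04 -1.e+00] F [-1.35 -0.09 -0.67] w 5.84 q7 -0.44
```

View pics/s2c.png

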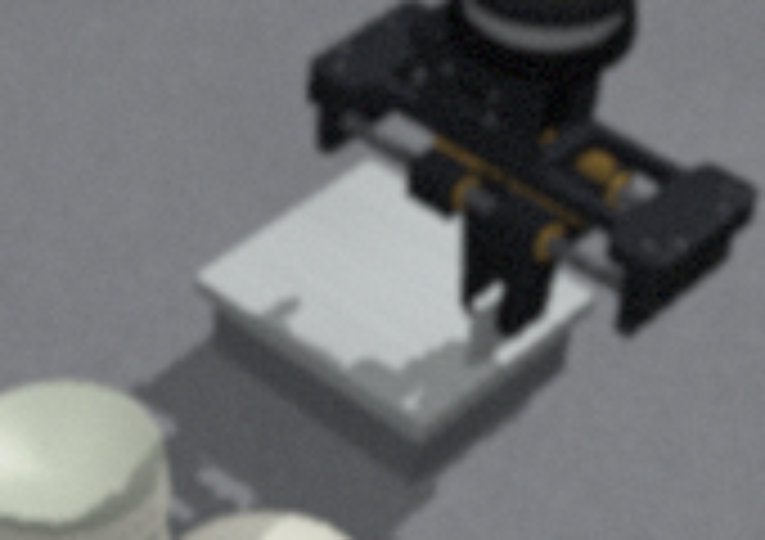

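```bash
cat > tilt.py <<'E'
from h import *
import sys
# predicted lid top corners for a pivot-tilt: pivot near rim; args: fn
L=np.array([539.8,212.0]);y=np.radians(-5.1);lx=np.array([np.cos(y),np.sin(y)]);ly=np.array([-lx[1],lx[0]])
def pred(c,dx,dz,th,b,a,h):
    # tilt th about near lower skirt edge line, shifted dx,dz
    X=a+70;Z=h;t=np.radians(th)
    xx=-70+dx+X*np.cos(t)-Z*np.sin(t);zz=25+dz+X*np.sin(t)+Z*np.cos(t)
    return proj(c,np.r_[L+xx*lx+b*ly,zz])
E
python3 - <<'E'
from tilt import *
c=load('s2')
for dx,dz,th in((0,0,0),(0,12,0),(0,0,5.3)):
    for a,b,h in ((-70,-60,11),(70,-60,11),(70,60,11),(70,-60,0)): print(dx,dz,th,a,b,h,((pred(c,dx,dz,th,b,a,h)-[230,80])*4.5).round(0))
E
```

```text
0 0 0 -70 -60 11 [194. 294.]
0 0 0 70 -60 11 [418. 446.]
0 0 0 70 60 11 [590. 315.]
0 0 0 70 -60 0 [417. 463.]
0 12 0 -70 -60 11 [194. 275.]
0 12 0 70 -60 11 [420. 427.]
0 12 0 70 60 11 [593. 295.]
0 12 0 70 -60 0 [419. 444.]
0 0 5.3 -70 -60 11 [192. 293.]
0 0 5.3 70 -60 11 [418. 423.]
0 0 5.3 70 60 11 [590. 292.]
0 0 5.3 70 -60 0 [418. 442.]
```

The lid comes up level, since the firm grip can't pivot. I'll ease the jaws open in small steps so it droops onto the near rim and stays wedged between the pads, while moving back towards the robot.

Call:
servo_tool(fingers=[0.862, 0.855, 0.848, 0.841, 0.834, 0.827, 0.827, 0.827], offset=[[-0.5, 0, 0], [-0.5, 0, 0], [-0.5, 0, 0], [-0.5, 0, 0], [-0.5, 0, 0], [-0.5, 0, 0], [0, 0, 0], [0, 0, 0]], turn=[0, 0, 0, 0, 0, 0, 0, 0])

```text
clock: 5.3
position: [596.1, 210.1, 72.8]
orientation: [[0.996, -0.088, 0.0], [-0.088, -0.996, 0.0], [0.0, -0.0, -1.0]]
ft_force: [0.4, -1.0, -0.5]
grip_width: 0.088
```

```bash
python3 st.py
python3 - <<'E'
from h import *
c=cap('scene','s3.png');im=c['frame'][80:200,230:400,::-1];cv2.imwrite('pics/s3c.png',cv2.resize(im,None,fx=4.5,fy=4.5))
E
```

```text
t 5.3 p [596.08 210.15  72.81] jawyaw -5.02 z [ 2.e-04  2.e-04 -1.e+00] F [ 0.4  -0.95 -0.47] w 7.71 q7 -0.44
```

View pics/s3c.png

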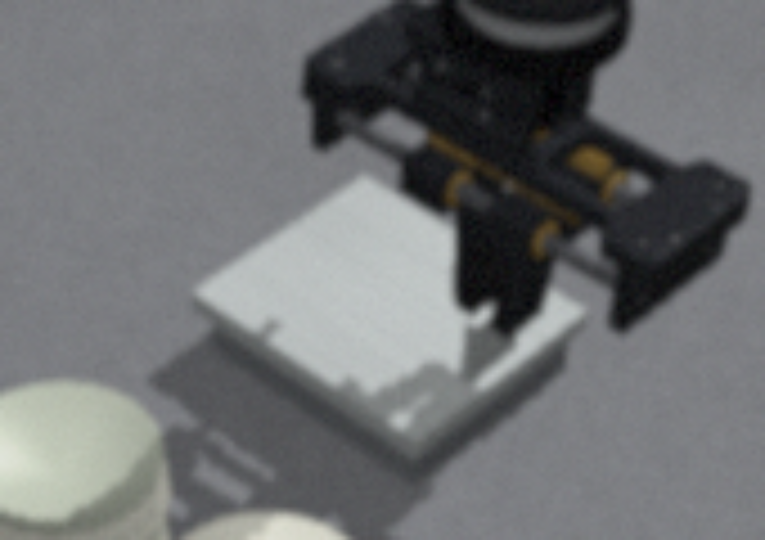

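The lid slid back to rest: its near edge reached the rim too soon, so the wedging moment was lost. I'll regrip, lift it level higher first, and let it droop while hanging free.

Call:
servo_tool(fingers=[0.68, 0.68, 0.68, 0.68, 0.68, 0.68, 1, 1, 1, 1, 1, 1], offset=[[0, 0, 0], [1, 1.5, 0], [1.5, 1, 4], [0, 0, 4], [0, 0, 3], [0, 0, 0], [0, 0, 0], [0, 0, 0], [0, 0, 0], [0, 0, 0], [0, 0, 0], [0, 0, 0]], turn=[0, 0, 0, 0, 0, 0, 0, 0, 0, 0, 0, 0])

```text
clock: 6.35
position: [598.3, 207.4, 61.8]
orientation: [[0.996, -0.087, 0.0], [-0.087, -0.996, 0.0], [0.0, -0.0, -1.0]]
ft_force: [-0.3, 0.3, -2.0]
grip_width: 0.066
```

Call:
servo_tool(fingers=[1, 1, 1, 1, 1, 1, 1, 1, 1, 1, 1, 1, 1, 1], offset=[[0, 0, -3], [0, 0, -3], [0, 0, -3], [0, 0, -4], [0, 0, -4], [0, 0, -4], [0, 0, -4], [0, 0, -4], [0, 0, -4], [0, 0, -3], [0, 0, -2], [0, 0, 0], [0, 0, 0], [0, 0, 0]], turn=[0, 0, 0, 0, 0, 0, 0, 0, 0, 0, 0, 0, 0, 0])

```text
clock: 7.52
position: [598.1, 207.3, 99.5]
orientation: [[0.996, -0.087, -0.0], [-0.087, -0.996, -0.0], [-0.0, 0.0, -1.0]]
ft_force: [0.6, 0.3, -1.3]
grip_width: 0.068
```

```bash
python3 st.py
python3 - <<'E'
from tilt import *
c=cap('scene','s4.png');im=c['frame'][80:200,230:400,::-1];cv2.imwrite('pics/s4c.png',cv2.resize(im,None,fx=4.5,fy=4.5))
for dx,dz,th in((0,38,0),):
    for a,b,h in ((-70,-60,11),(70,-60,11),(70,60,11),(70,-60,0)): print(dx,dz,th,a,b,h,((pred(c,dx,dz,th,b,a,h)-[230,80])*4.5).round(0))
E
```

```text
t 7.5167 p [598.14 207.34  99.53] jawyaw -5.02 z [-4.e-04 -1.e-04 -1.e+00] F [ 0.61  0.26 -1.35] w 5.95 q7 -0.44
0 38 0 -70 -60 11 [194. 232.]
0 38 0 70 -60 11 [425. 384.]
0 38 0 70 60 11 [600. 252.]
0 38 0 70 -60 0 [423. 402.]
```

View pics/s4c.png

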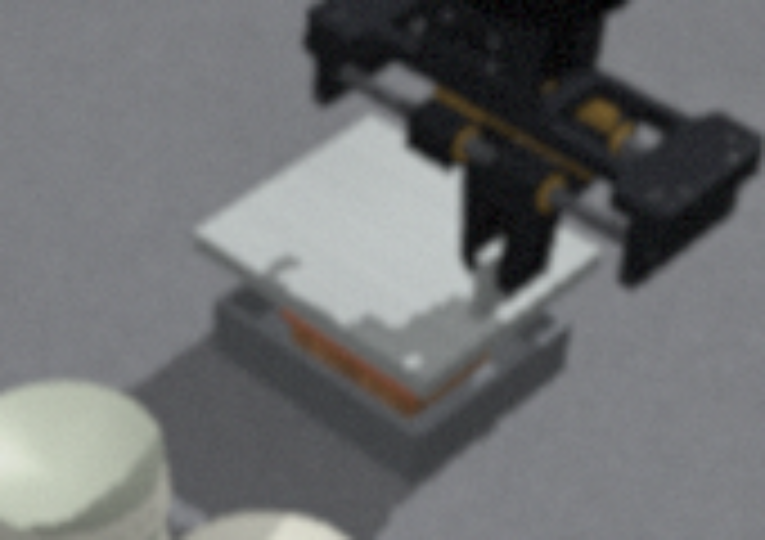

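The lid hangs level and 38 mm up, with the copper plaque visible below it. I'll shift it back 13 mm and ease the jaws open slowly.

Call:
servo_tool(fingers=[1, 1, 1, 1, 1, 1, 0.861, 0.857, 0.853, 0.849, 0.845, 0.841, 0.837, 0.833, 0.829, 0.825, 0.821, 0.818, 0.818], offset=[[-3, 0, 0], [-4, 0, 0], [-4, 0, 0], [-2, 0, 0], [0, 0, 0], [0, 0, 0], [0, 0, 0], [0, 0, 0], [0, 0, 0], [0, 0, 0], [0, 0, 0], [0, 0, 0], [0, 0, 0], [0, 0, 0], [0, 0, 0], [0, 0, 0], [0, 0, 0], [0, 0, 0], [0, 0, 0]], turn=[0, 0, 0, 0, 0, 0, 0, 0, 0, 0, 0, 0, 0, 0, 0, 0, 0, 0, 0])

```text
clock: 9.15
position: [585.3, 208.5, 99.7]
orientation: [[0.996, -0.088, 0.0], [-0.088, -0.996, 0.0], [0.0, -0.0, -1.0]]
ft_force: [-0.4, -0.1, -2.3]
grip_width: 0.095
```

```bash
python3 st.py
python3 - <<'E'
from tilt import *
c=cap('scene','s5.png');im=c['frame'][80:200,230:400,::-1];cv2.imwrite('pics/s5c.png',cv2.resize(im,None,fx=4.5,fy=4.5))
E
```

```text
t 9.15 p [585.34 208.53  99.73] jawyaw -5.02 z [ 0.e+00  1.e-04 -1.e+00] F [-0.44 -0.1  -2.31] w 8.33 q7 -0.45
```

View pics/s5c.png

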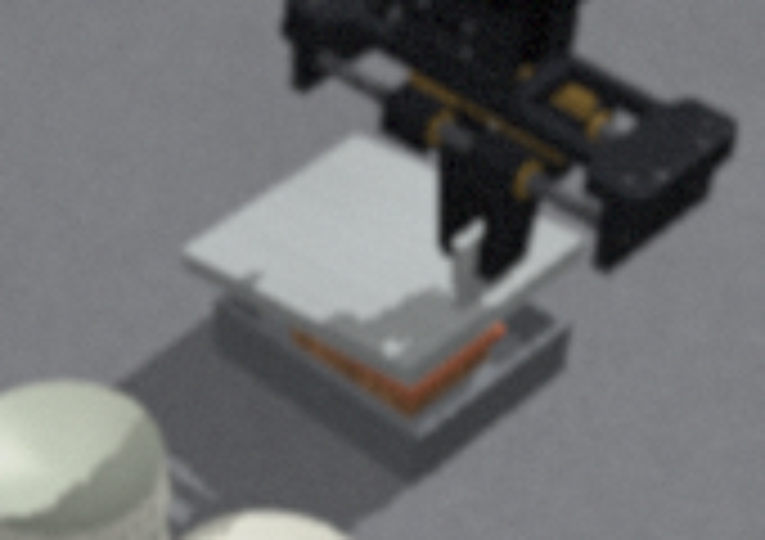

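It works: the lid is hanging tilted and wedged in the jaws. I'll fit the tilt from the corners at (184,250), (393,371) and (585,240).

```bash
cat > fit.py <<'E'
from tilt import *
from scipy.optimize import least_squares
def fit(fn,ob):
    c=load(fn)
    ks=[(-70,-60,11),(70,-60,11),(70,60,11)]
    f=lambda p:np.concatenate([(pred(c,p[0],p[1],p[2],b,a,h)-[230,80])*4.5-o for (a,b,h),o in zip(ks,ob)])
    r=least_squares(f,[-10,20,5]);print('dx,near_z,tilt',r.x[0].round(1),(25+r.x[1]).round(1),r.x[2].round(1),'res',r.fun.round(1))
E
python3 -c "
from fit import *
fit('s4',[(194,232),(420,382),(600,252)])
fit('s5',[(184,250),(393,371),(585,240)])"
```

```text
dx,near_z,tilt -1.0 62.3 0.3 res [-2.   0.   3.   0.7 -1.4 -0.6]
dx,near_z,tilt -9.4 45.2 7.3 res [-6.8  0.8 11.  -0.8 -5.2  0.2]
```

At 8.3 mm of opening the tilt is about 7° and the near edge is at 45 mm, as the geometry predicts. I'll continue to about 14°.

Call:
servo_tool(fingers=[0.814, 0.81, 0.806, 0.802, 0.798, 0.794, 0.79, 0.786, 0.782, 0.778, 0.774, 0.77, 0.766, 0.766, 0.766, 0.766, 0.766], offset=[[-1, 0, 0], [-1, 0, 0], [-1, 0, 0], [0, 0, 0], [0, 0, 0], [0, 0, 0], [0, 0, 0], [0, 0, 0], [0, 0, 0], [0, 0, 0], [0, 0, 0], [0, 0, 0], [0, 0, 0], [0, 0, 0], [0, 0, 0], [0, 0, 0], [0, 0, 0]], turn=[0, 0, 0, 0, 0, 0, 0, 0, 0, 0, 0, 0, 0, 0, 0, 0, 0])

```text
clock: 10.62
position: [582.4, 208.8, 99.7]
orientation: [[0.996, -0.088, 0.0], [-0.088, -0.996, 0.0], [0.0, -0.0, -1.0]]
ft_force: [-0.3, -0.4, -0.6]
grip_width: 0.117
```

```bash
python3 st.py
python3 - <<'E'
from tilt import *
c=cap('scene','s6.png');im=c['frame'][80:200,230:400,::-1];cv2.imwrite('pics/s6c.png',cv2.resize(im,None,fx=4.5,fy=4.5))
E
```

```text
t 10.6167 p [582.36 208.78  99.71] jawyaw -5.02 z [ 0.e+00  1.e-04 -1.e+00] F [-0.28 -0.45 -0.61] w 10.34 q7 -0.45
```

View pics/s6c.png

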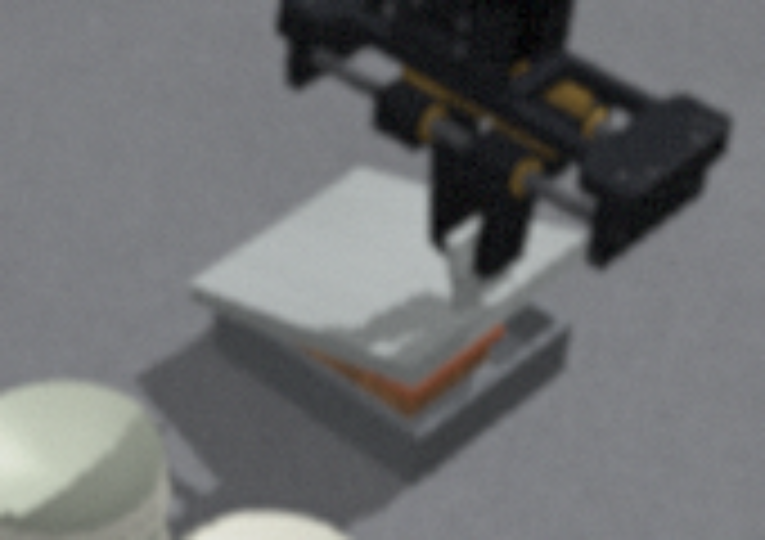

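```bash
python3 -c "
from fit import *
fit('s6',[(190,287),(402,373),(585,240)])
fit('s6',[(192,284),(400,370),(588,240)])"
```

```text
dx,near_z,tilt -2.0 26.2 15.6 res [-3.8  0.9  5.2 -1.7 -2.   1.1]
dx,near_z,tilt -1.7 28.1 15.4 res [-5.4  1.2  8.3 -0.3 -3.8 -0.6]
```

The lid is tilted about 15.5° with the near edge at about 27 mm, resting at the rim, so step 1 is met. I'll close firmly, which levels the lid, then lift it a little and carry it to the left.

Call:
servo_tool(fingers=[0.78, 0.795, 0.81, 0.825, 0.84, 0.86, 1, 1, 1, 1, 1, 1, 1], offset=[[0, 0, -2], [0, 0, -3], [0, 0, -3], [0, 0, -3], [0, 0, -3], [0, 0, -3], [0, 0, -3], [0, 0, -3], [0, 0, -2], [0, 0, 0], [0, 0, 0], [0, 0, 0], [0, 0, 0]], turn=[0, 0, 0, 0, 0, 0, 0, 0, 0, 0, 0, 0, 0])

```text
clock: 11.75
position: [582.2, 208.7, 124.5]
orientation: [[0.996, -0.088, -0.0], [-0.088, -0.996, -0.0], [-0.0, 0.0, -1.0]]
ft_force: [-0.6, -0.8, -1.2]
grip_width: 0.062
```

```bash
python3 st.py
python3 - <<'E'
from tilt import *
c=cap('scene','s7.png');im=c['frame'][60:210,220:420,::-1];cv2.imwrite('pics/s7c.png',cv2.resize(im,None,fx=4,fy=4))
E
```

```text
t 11.75 p [582.2  208.73 124.52] jawyaw -5.02 z [-4.e-04 -1.e-04 -1.e+00] F [-0.56 -0.76 -1.23] w 5.49 q7 -0.45
```

View pics/s7c.png

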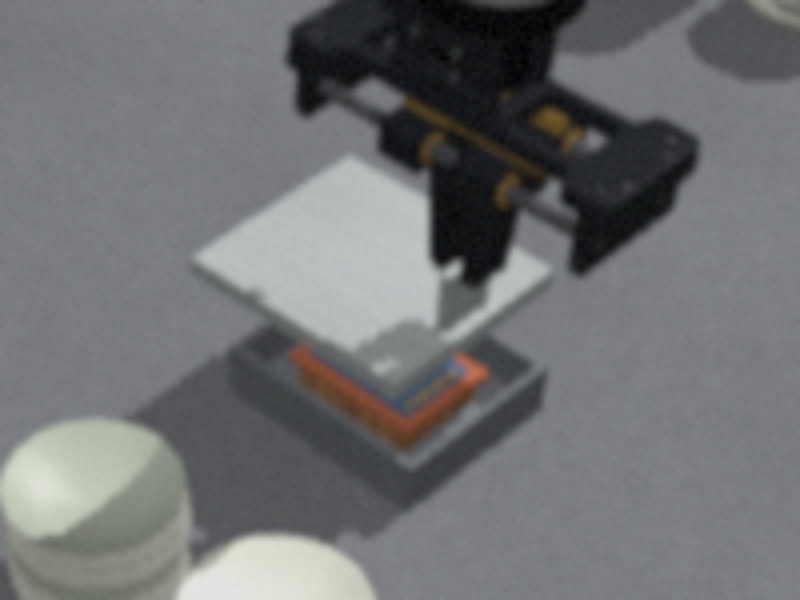

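```bash
python3 -c "
from fit import *
g=lambda p:((np.array(p)/4+[220,60])-[230,80])*4.5
fit('s7',[g(p) for p in((193,260),(386,392),(552,268))])"
```

```text
dx,near_z,tilt -16.9 70.0 1.5 res [-5.1  0.2  7.1 -5.  -2.5  5.1]
```

The lid levelled out but slid down the tab. It now sits about 15 mm lower in the grip, leaving only a few mm of overlap. The safest fix is to set it back on the rim and regrip deeper. First I'll measure the tub itself to align the lid.

Run:
```python
from h import *
c=cap('top','t7.png');im=c['frame'][180:300,90:230,::-1];cv2.imwrite('pics/t7c.png',cv2.resize(im,None,fx=5,fy=5,interpolation=cv2.INTER_CUBIC))
c=load('s7')
for u,v in((412,463),(546,370),(230,350)): print((u,v),ray(c,220+u/4,60+v/4,32).round(1))
c0=load('s4')
```

```text
(412, 463) [596.6 156.9  32. ]
(546, 370) [609.9 256.8  32. ]
(230, 350) [473.4 162.8  32. ]
```

View pics/t7c.png

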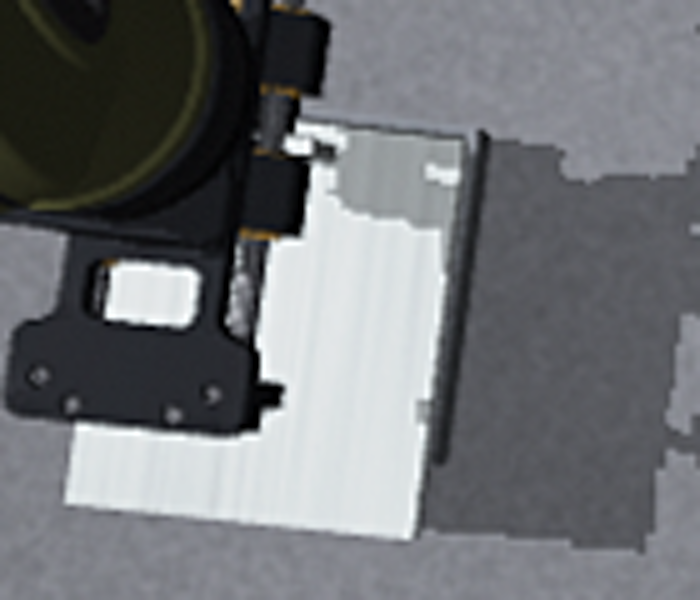

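Run:
```python
from h import *
c=load('t7');g=lambda u,v:(90+u/5,180+v/5)
for u,v in((485,131),(441,462)): print('tub edge',ray(c,*g(u,v),32).round(1))
for u,v in((466,137),(413,541),(66,504)): print('lid',[ray(c,*g(u,v),z).round(1).tolist() for z in(80,84,88)])
y=np.radians(-5.1);lx=np.array([np.cos(y),np.sin(y)]);ly=np.array([-lx[1],lx[0]])
print('expected tub far right, near right if centre (539.8,212):',[539.8,212]+64*lx-54*ly,[539.8,212]-64*lx-54*ly)
```

```text
tub edge [596.1 148.2  32. ]
tub edge [472.3 159.1  32. ]
lid [[588.7, 146.7, 80.0], [588.3, 146.0, 84.0], [587.9, 145.3, 88.0]]
lid [[447.0, 158.8, 80.0], [447.3, 158.1, 84.0], [447.6, 157.3, 88.0]]
lid [[457.7, 278.4, 80.0], [457.9, 277.1, 84.0], [458.2, 275.7, 88.0]]
expected tub far right, near right if centre (539.8,212): [598.74633616 152.52454747] [471.25307978 163.90301747]
```

The tub centre comes out at about (539.5, 213) and the lid at (523.1, 211.5). The lid has to move +16.4 along tool x, -2.1 along tool y and 47 mm down, and I'll do it slowly.

Call:
servo_tool(fingers=[1, 1, 1, 1, 1, 1, 1, 1, 1, 1, 1, 1, 1, 1, 1, 1, 1, 1, 1, 1], offset=[[1, 0, 2], [2, 0, 3], [2, -0.3, 3], [2, -0.4, 3], [2, -0.4, 3], [2, -0.4, 3], [2, -0.4, 3], [2, -0.2, 3], [1.4, 0, 3], [0, 0, 2.5], [0, 0, 2], [0, 0, 2], [0, 0, 2], [0, 0, 1.5], [0, 0, 1], [0, 0, 1], [0, 0, 1], [0, 0, 0], [0, 0, 0], [0, 0, 0]], turn=[0, 0, 0, 0, 0, 0, 0, 0, 0, 0, 0, 0, 0, 0, 0, 0, 0, 0, 0, 0])

```text
clock: 13.52
position: [598.9, 209.5, 85.8]
orientation: [[0.996, -0.088, 0.0], [-0.088, -0.996, 0.0], [0.0, -0.0, -1.0]]
ft_force: [-0.3, 0.1, -2.1]
grip_width: 0.063
```

```bash
python3 st.py
python3 - <<'E'
from tilt import *
c=cap('scene','s8.png');im=c['frame'][60:210,220:420,::-1];cv2.imwrite('pics/s8c.png',cv2.resize(im,None,fx=4,fy=4))
E
```

```text
t 13.5167 p [598.94 209.45  85.79] jawyaw -5.02 z [ 2.e-04  1.e-04 -1.e+00] F [-0.31  0.09 -2.06] w 5.55 q7 -0.44
```

View pics/s8c.png

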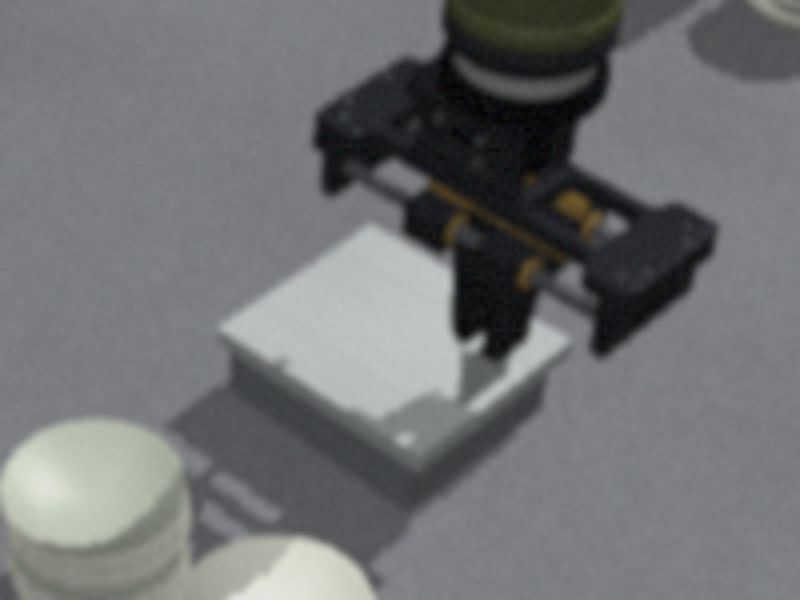

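The lid is about 9 mm above its seat and aligned. I'll lower it the rest of the way.

Call:
servo_tool(fingers=[1, 1, 1, 1, 1, 1, 1, 1, 1, 1], offset=[[0, 0, 1.5], [0, 0, 1.5], [0, 0, 1.5], [0, 0, 1.5], [0, 0, 1.5], [0, 0, 1], [0, 0, 1], [0, 0, 0], [0, 0, 0], [0, 0, 0]], turn=[0, 0, 0, 0, 0, 0, 0, 0, 0, 0])

```text
clock: 14.4
position: [598.9, 209.4, 76.3]
orientation: [[0.996, -0.088, -0.0], [-0.088, -0.996, 0.0], [-0.0, -0.0, -1.0]]
ft_force: [-1.3, -1.0, -0.6]
grip_width: 0.065
```

```bash
python3 st.py
python3 - <<'E'
from tilt import *
c=cap('scene','s9.png');im=c['frame'][60:210,220:420,::-1];cv2.imwrite('pics/s9c.png',cv2.resize(im,None,fx=4,fy=4))
E
```

```text
t 14.4 p [598.87 209.44  76.26] jawyaw -5.03 z [-0.e+00  1.e-04 -1.e+00] F [-1.34 -1.   -0.62] w 5.69 q7 -0.44
```

View pics/s9c.png

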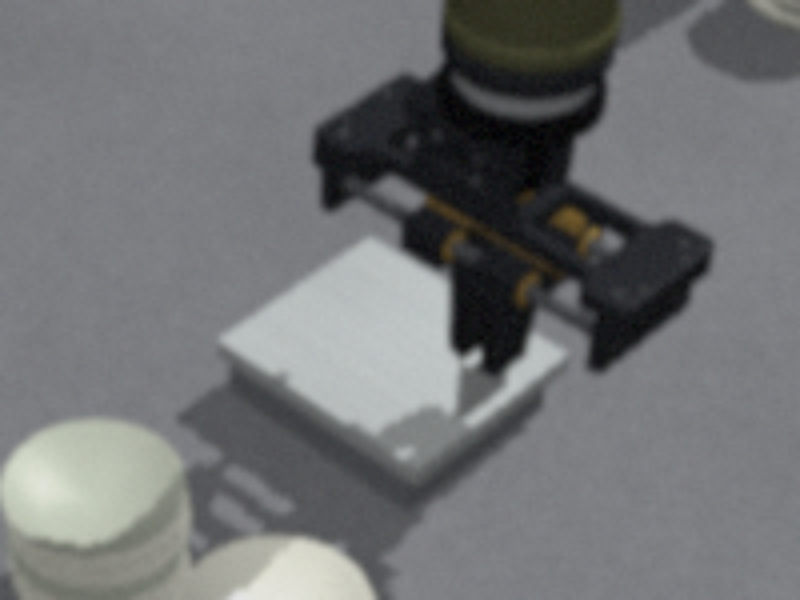

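The lid is seated, with the left corner at 340 against 341 expected. I'll open, go deeper (TCP at 55) and grip again.

Call:
servo_tool(fingers=[0.82, 0.75, 0.68, 0.6, 0.6, 0.6, 0.6, 0.6, 0.6, 0.6, 1, 1, 1, 1, 1, 1], offset=[[0, 0, 0], [0, 0, 0], [0, 0, 0], [0, 0, 4], [0, 0, 5], [0, 0, 5], [0, 0, 4], [0, 0, 3], [0, 0, 0], [0, 0, 0], [0, 0, 0], [0, 0, 0], [0, 0, 0], [0, 0, 0], [0, 0, 0], [0, 0, 0]], turn=[0, 0, 0, 0, 0, 0, 0, 0, 0, 0, 0, 0, 0, 0, 0, 0])

```text
clock: 15.78
position: [599.1, 209.5, 55.5]
orientation: [[0.996, -0.088, 0.001], [-0.088, -0.996, 0.0], [0.001, -0.0, -1.0]]
ft_force: [-0.2, 0.5, 1.2]
grip_width: 0.067
```

Call:
servo_tool(fingers=[1, 1, 1, 1, 1, 1, 1, 1, 1, 1, 1, 1, 1, 1, 1, 1], offset=[[0, 0, -3], [0, 0, -4], [0, 0, -5], [0, 0, -5], [0, 0, -5], [0, 0, -5], [0, 0, -5], [0, 0, -5], [0, 0, -5], [0, 0, -5], [0, 0, -4], [0, 0, -4], [0, 0, -3], [0, 0, 0], [0, 0, 0], [0, 0, 0]], turn=[0, 0, 0, 0, 0, 0, 0, 0, 0, 0, 0, 0, 0, 0, 0, 0])

```text
clock: 17.12
position: [598.7, 209.4, 113.0]
orientation: [[0.996, -0.088, -0.0], [-0.088, -0.996, -0.0], [-0.0, 0.0, -1.0]]
ft_force: [-0.7, -0.0, -0.0]
grip_width: 0.066
```

```bash
python3 st.py
python3 - <<'E'
from tilt import *
c=cap('scene','s10.png');im=c['frame'][60:210,220:420,::-1];cv2.imwrite('pics/s10c.png',cv2.resize(im,None,fx=4,fy=4))
E
```

```text
t 17.1167 p [598.66 209.4  112.99] jawyaw -5.02 z [-5.e-04 -1.e-04 -1.e+00] F [-0.72 -0.   -0.04] w 5.77 q7 -0.44
```

View pics/s10c.png

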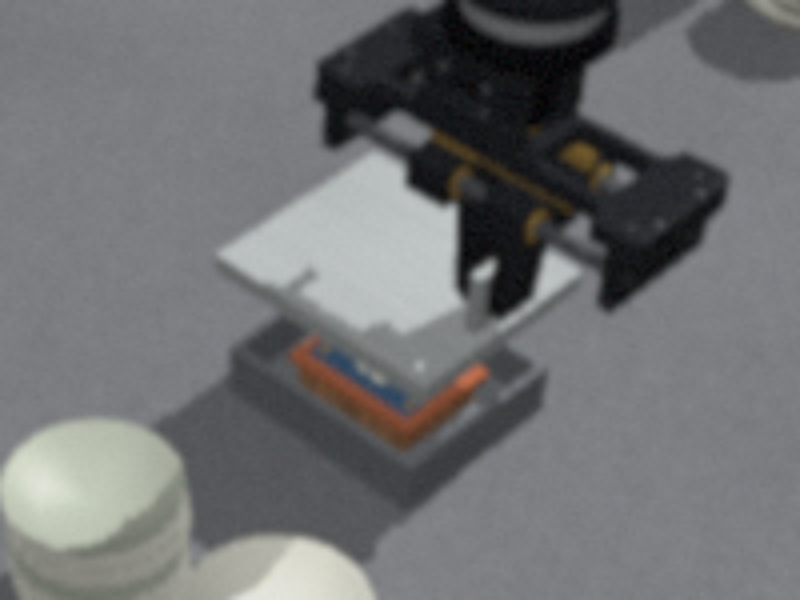

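It's held deep and level. I'll carry it 165 mm to the left (tool -y), then lower it. Bench contact should come at about TCP z 30.5.

Call:
servo_tool(fingers=[1, 1, 1, 1, 1, 1, 1, 1, 1, 1, 1, 1, 1, 1, 1, 1, 1, 1, 1], offset=[[0, -4, 0], [0, -8, 0], [0, -11, 0], [0, -12, 0], [0, -12, 0], [0, -12, 0], [0, -12, 0], [0, -12, 0], [0, -12, 0], [0, -12, 0], [0, -12, 0], [0, -12, 0], [0, -12, 0], [0, -11, 0], [0, -7, 0], [0, -4, 0], [0, 0, 0], [0, 0, 0], [0, 0, 0]], turn=[0, 0, 0, 0, 0, 0, 0, 0, 0, 0, 0, 0, 0, 0, 0, 0, 0, 0, 0])

```text
clock: 18.75
position: [613.6, 372.6, 113.2]
orientation: [[0.996, -0.089, 0.0], [-0.089, -0.996, -0.001], [0.0, 0.001, -1.0]]
ft_force: [-0.1, -0.4, -0.6]
grip_width: 0.065
```

Call:
servo_tool(fingers=[1, 1, 1, 1, 1, 1, 1, 1, 1, 1, 1, 1, 1, 1, 1, 1, 1], offset=[[0, 0, 4], [0, 0, 7], [0, 0, 8], [0, 0, 8], [0, 0, 8], [0, 0, 8], [0, 0, 8], [0, 0, 7], [0, 0, 6], [0, 0, 5], [0, 0, 4], [0, 0, 3], [0, 0, 2], [0, 0, 1], [0, 0, 0], [0, 0, 0], [0, 0, 0]], turn=[0, 0, 0, 0, 0, 0, 0, 0, 0, 0, 0, 0, 0, 0, 0, 0, 0])

```text
clock: 20.17
position: [613.5, 373.9, 34.6]
orientation: [[0.996, -0.088, 0.001], [-0.088, -0.996, 0.0], [0.0, -0.0, -1.0]]
ft_force: [-0.3, -0.4, -1.8]
grip_width: 0.067
```

```bash
python3 st.py
python3 - <<'E'
from tilt import *
c=cap('scene','s11.png')
E
```

```text
t 20.1667 p [613.54 373.94  34.6 ] jawyaw -5.02 z [ 5.e-04  4.e-04 -1.e+00] F [-0.29 -0.38 -1.84] w 5.89 q7 -0.62
```

View pics/s11.png

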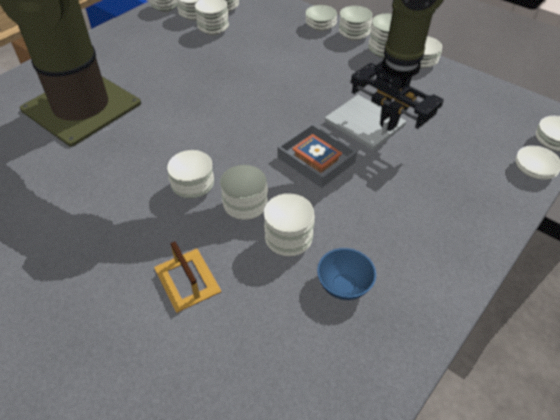

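The lid is beside the tub, about 4 mm above the bench. I'll lower it, release gently and rise.

Call:
servo_tool(fingers=[1, 1, 1, 1, 1, 1, 0.82, 0.75, 0.68, 0.6, 0.5, 0.4, 0.4, 0.4], offset=[[0, 0, 1], [0, 0, 1], [0, 0, 1], [0, 0, 0.8], [0, 0, 0], [0, 0, 0], [0, 0, 0], [0, 0, 0], [0, 0, 0], [0, 0, 0], [0, 0, 0], [0, 0, 0], [0, 0, 0], [0, 0, 0]], turn=[0, 0, 0, 0, 0, 0, 0, 0, 0, 0, 0, 0, 0, 0])

```text
clock: 21.38
position: [613.3, 373.8, 30.4]
orientation: [[0.996, -0.088, 0.0], [-0.088, -0.996, 0.0], [0.0, -0.0, -1.0]]
ft_force: [0.6, -0.5, 1.0]
grip_width: 0.297
```

Call:
servo_tool(fingers=[0.4, 0.4, 0.4, 0.4, 0.4, 0.4, 0.4, 0, 0, 0, 0, 0], offset=[[0, 0, -8], [0, 0, -10], [0, 0, -12], [0, 0, -15], [0, 0, -20], [0, 0, -20], [0, 0, -20], [0, 0, -20], [0, 0, -15], [0, 0, -10], [0, 0, 0], [0, 0, 0]], turn=[0, 0, 0, 0, 0, 0, 0, 0, 0, 0, 0, 0])

```text
clock: 22.38
position: [613.5, 373.9, 181.4]
orientation: [[0.996, -0.088, 0.001], [-0.088, -0.996, 0.001], [0.001, -0.001, -1.0]]
ft_force: [0.5, -0.6, -0.1]
grip_width: 0.5
```

```bash
python3 st.py
python3 - <<'E'
from tilt import *
c=cap('scene','s12.png');im=c['frame'][60:240,200:440,::-1];cv2.imwrite('pics/s12c.png',cv2.resize(im,None,fx=3.3,fy=3.3))
c=cap('top','t12.png');c=cap('wrist','w12.png')
E
```

```text
t 22.3833 p [613.5  373.91 181.38] jawyaw -5.02 z [ 1.1e-03  8.0e-04 -1.0e+00] F [ 0.46 -0.61 -0.12] w 43.96 q7 -0.63
```

View pics/s12c.png

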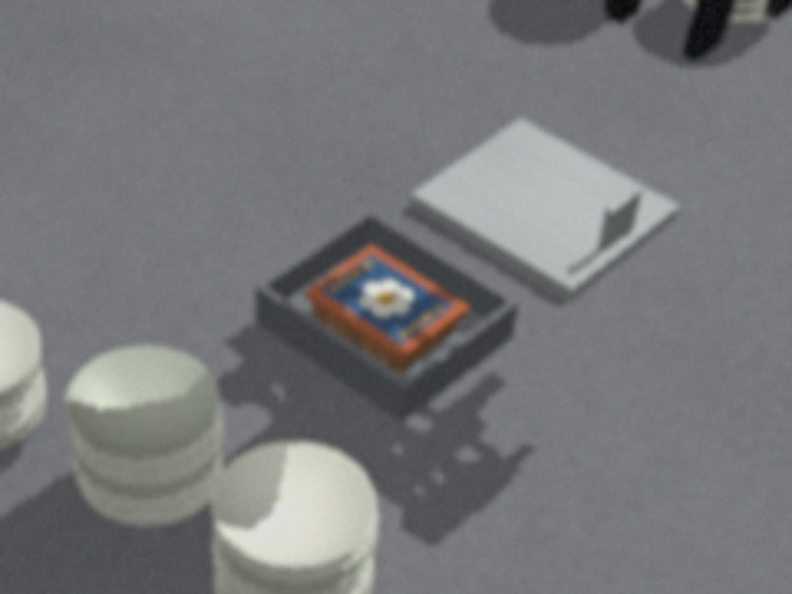

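View pics/t12.png

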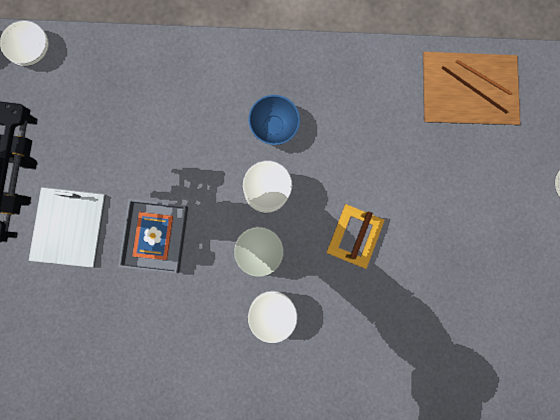

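View pics/w12.png

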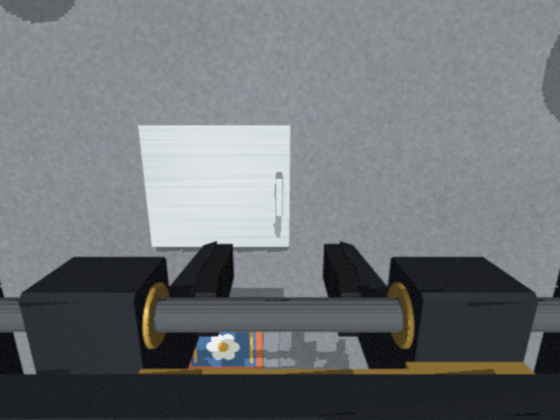

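The lid lies flat on the bench (wrist view 140–290, 125–247), right way up and clear of the tub. The plaque is now visible, so I'll measure it in the top and scene views.

```bash
cat > pl.py <<'E'
from h import *
for fn,box in(('t12',(125,205,185,270)),('s12',(285,125,350,175))):
    c=load(fn);im=c['frame'];h=cv2.cvtColor(im,cv2.COLOR_RGB2HSV)
    m=((h[...,1]>90)&(h[...,2]>60)); k=np.zeros_like(m);x0,y0,x1,y1=box;k[y0:y1,x0:x1]=1;m&=k
    n,l,s,ce=cv2.connectedComponentsWithStats(m.astype(np.uint8));i=1+s[1:,4].argmax();print(fn,s[i])
    hull=cv2.convexHull(np.argwhere(l==i)[:,::-1].astype(np.float32))[:,0]
    P=np.array([ray(c,u,v,28)[:2] for u,v in hull],np.float32);r=cv2.minAreaRect(P);print(r)
    # flower
    f=(h[...,1]<60)&(h[...,2]>150)&k
    n,l,s,ce=cv2.connectedComponentsWithStats(f.astype(np.uint8));i=1+s[1:,4].argmax();print('flower',s[i],ray(c,*ce[i],28).round(1))
E
python3 pl.py
```

```text
t12 [ 132  212   41   48 1185]
((539.1021118164062, 210.9665069580078), (64.77152252197266, 84.85406494140625), 84.719970703125)
flower [144 227  18  18 203] [539.4 211.4  28. ]
s12 [293 134  49  38 475]
((541.5256958007812, 208.28311157226562), (77.59879302978516, 92.49467468261719), 84.7788314819336)
flower [310 144  16  11 103] [537.1 216.7  28. ]
```

The top view gives the plaque as 64.8 x 84.9 mm, centred at (539.2, 211.2) with yaw -5.3°. The scene view's flower point is about 5 mm off in y, so I'll align the frame and plaque within the same view at the end. Next I'll turn the jaws to 69.1° and go over to the frame, high above the stacks.

Call:
servo_tool(fingers=[0, 0, 0, 0, 0, 0, 0, 0, 0, 0, 0, 0], offset=[[0, 0, 0], [0, 0, 0], [0, 0, 0], [0, 0, 0], [0, 0, 0], [0, 0, 0], [0, 0, 0], [0, 0, 0], [0, 0, 0], [0, 0, 0], [0, 0, 0], [0, 0, 0]], turn=[-6.74, -6.74, -6.74, -6.74, -6.74, -6.74, -6.74, -6.74, -6.74, -6.74, -6.74, 0])

```text
clock: 23.53
position: [612.9, 373.1, 179.0]
orientation: [[0.354, 0.935, -0.002], [0.935, -0.354, -0.001], [-0.002, -0.002, -1.0]]
ft_force: [-0.1, -0.7, 0.6]
grip_width: 0.502
```

Call:
servo_tool(fingers=[0, 0, 0, 0, 0, 0, 0, 0, 0, 0, 0, 0, 0, 0, 0, 0, 0, 0, 0, 0], offset=[[-29.9, 7.57, 0], [-29.9, 7.57, 0], [-29.9, 7.57, 0], [-29.9, 7.57, 0], [-29.9, 7.57, 0], [-29.9, 7.57, 0], [-29.9, 7.57, 0], [-29.9, 7.57, 0], [-29.9, 7.57, 0], [-29.9, 7.57, 0], [-29.9, 7.57, 0], [-29.9, 7.57, 0], [-29.9, 7.57, 0], [-29.9, 7.57, 0], [-29.9, 7.57, 0], [-29.9, 7.57, 0], [-29.9, 7.57, 0], [-29.9, 7.57, 0], [0, 0, 0], [0, 0, 0]], turn=[0, 0, 0, 0, 0, 0, 0, 0, 0, 0, 0, 0, 0, 0, 0, 0, 0, 0, 0, 0])

```text
clock: 25.2
position: [547.8, -180.3, 179.7]
orientation: [[0.364, 0.931, -0.001], [0.931, -0.364, -0.001], [-0.001, -0.001, -1.0]]
ft_force: [-0.1, 0.9, -0.0]
grip_width: 0.503
```

```bash
python3 st.py
python3 - <<'E'
from tilt import *
c=cap('wrist','w13.png');c=cap('top','t13.png')
E
```

```text
t 25.2 p [ 547.77 -180.29  179.67] jawyaw 68.66 z [-1.5e-03 -7.0e-04 -1.0e+00] F [-0.07  0.94 -0.02] w 44.28 q7 1.11
```

View pics/w13.png

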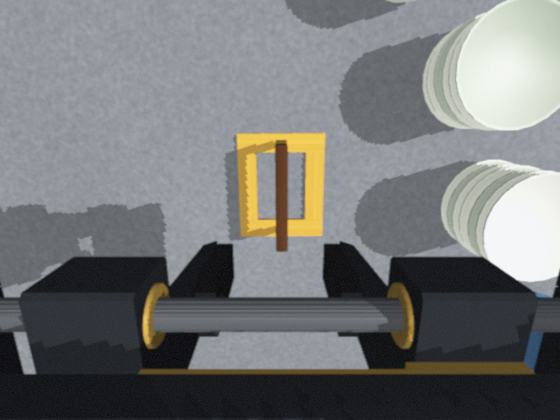

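View pics/t13.png

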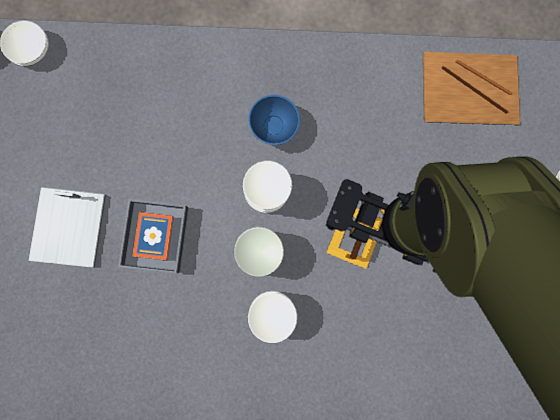

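The wrist view shows the frame (corners about 237–326, 134–237) squared between the fingers, with the bar at columns 276–287, rows 141–250. I'll refine its position.

```bash
sed -i "s/('t12',(125,205,185,270)),/('t12',(125,205,185,270)),('t13',(125,205,185,270)),/" pl.py; python3 pl.py
python3 - <<'E'
from h import *
c=load('w13');h=cv2.cvtColor(c['frame'],cv2.COLOR_RGB2HSV)
k=np.zeros(h.shape[:2],bool);k[125:239,225:335]=1
m=(h[...,0]>12)&(h[...,0]<30)&(h[...,1]>120)&(h[...,2]>80)&k
hull=cv2.convexHull(np.argwhere(m)[:,::-1].astype(np.float32))[:,0]
P=np.array([ray(c,u,v,3)[:2] for u,v in hull],np.float32);print('frame',cv2.minAreaRect(P))
b=(h[...,2]<130)&(h[...,1]>100)&((h[...,0]<12)|(h[...,0]>170));k[239:255,225:335]=1;b&=k
n,l,s,ce=cv2.connectedComponentsWithStats(b.astype(np.uint8));i=1+s[1:,4].argmax();print(s[i])
P=np.array([ray(c,u,v,58)[:2] for v,u in np.argwhere(l==i)],np.float32);print('bar',cv2.minAreaRect(P))
E
```

```text
t12 [ 132  212   41   48 1185]
((539.1021118164062, 210.9665069580078), (64.77152252197266, 84.85406494140625), 84.719970703125)
flower [144 227  18  18 203] [539.4 211.4  28. ]
t13 [ 132  212   41   48 1187]
((539.093994140625, 210.87887573242188), (64.94755554199219, 84.85406494140625), 84.719970703125)
flower [145 205  40  48 339] [582.5 184.9  28. ]
s12 [293 134  49  38 475]
((541.5256958007812, 208.28311157226562), (77.59879302978516, 92.49467468261719), 84.7788314819336)
flower [310 144  16  11 103] [537.1 216.7  28. ]
frame ((549.7770385742188, -177.96109008789062), (83.90501403808594, 106.95783996582031), 68.9904556274414)
[276 145  11 106 750]
bar ((548.0763549804688, -177.25401306152344), (8.055002212524414, 90.0634765625), 68.94367218017578)
```

The frame centre is (548.7, -177.8) with the jaw direction at 69.0°, consistent with the top view. I'll descend and grip the bar.

Call:
servo_tool(fingers=[0, 0, 0, 0, 0, 0, 0, 0, 0, 0, 0, 0, 0, 0], offset=[[2.6, 0, 6], [0, 0, 12], [0, 0, 14], [0, 0, 14], [0, 0, 14], [0, 0, 14], [0, 0, 14], [0, 0, 14], [0, 0, 14], [0, 0, 12], [0, 0, 8], [0, 0, 2], [0, 0, 0], [0, 0, 0]], turn=[-0.3, 0, 0, 0, 0, 0, 0, 0, 0, 0, 0, 0, 0, 0])

```text
clock: 26.47
position: [550.1, -175.0, 42.7]
orientation: [[0.351, 0.936, 0.001], [0.936, -0.351, 0.0], [0.0, 0.001, -1.0]]
ft_force: [-0.5, 0.2, -0.2]
grip_width: 0.501
```

```bash
python3 st.py
python3 - <<'E'
from tilt import *
c=cap('scene','s14.png');im=c['frame'][200:330,110:270,::-1];cv2.imwrite('pics/s14c.png',cv2.resize(im,None,fx=4.5,fy=4.5))
E
```

```text
t 26.4667 p [ 550.1  -174.97   42.69] jawyaw 69.43 z [ 7.e-04  0.e+00 -1.e+00] F [-0.54  0.17 -0.19] w 44.1 q7 1.02
```

View pics/s14c.png

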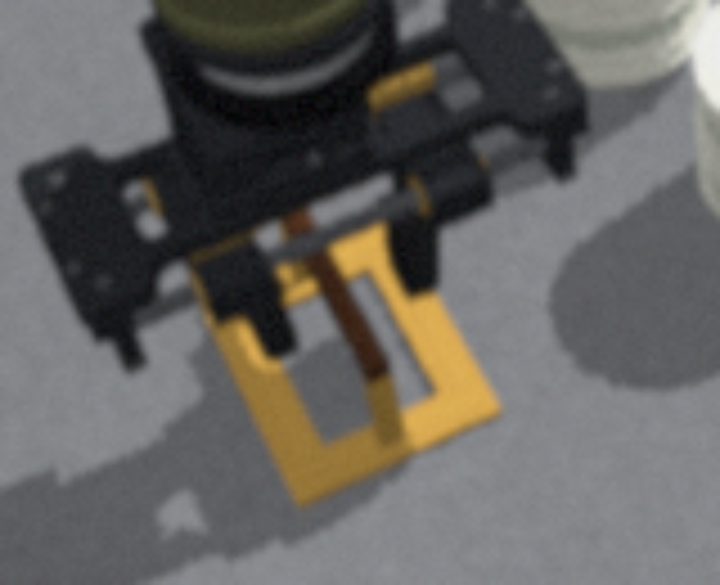

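The fingers straddle the bar but sit 3 mm off-centre. I'll correct that and close.

Call:
servo_tool(fingers=[0, 0, 0.3, 0.5, 0.6, 1, 1, 1, 1, 1, 1, 1, 1], offset=[[-1.6, -0.3, 0], [-1.5, 0, 0], [0, 0, 0], [0, 0, 0], [0, 0, 0], [0, 0, 0], [0, 0, 0], [0, 0, 0], [0, 0, 0], [0, 0, 0], [0, 0, 0], [0, 0, 0], [0, 0, 0]], turn=[0.4, 0, 0, 0, 0, 0, 0, 0, 0, 0, 0, 0, 0])

```text
clock: 27.6
position: [548.4, -177.8, 42.4]
orientation: [[0.358, 0.934, 0.0], [0.934, -0.358, 0.0], [0.0, -0.0, -1.0]]
ft_force: [-0.1, -0.4, -0.5]
grip_width: 0.108
```

```bash
python3 st.py
```

```text
t 27.6 p [ 548.37 -177.83   42.38] jawyaw 69.03 z [ 1.e-04  2.e-04 -1.e+00] F [-0.12 -0.36 -0.49] w 9.49 q7 1.02
```

The bar is held at 9.5 mm. I'll lift 130 mm.

Call:
servo_tool(fingers=[1, 1, 1, 1, 1, 1, 1, 1, 1, 1, 1, 1, 1, 1, 1], offset=[[0, 0, -4], [0, 0, -7], [0, 0, -10], [0, 0, -12], [0, 0, -13], [0, 0, -14], [0, 0, -14], [0, 0, -14], [0, 0, -13], [0, 0, -12], [0, 0, -9], [0, 0, -5], [0, 0, -3], [0, 0, 0], [0, 0, 0]], turn=[0, 0, 0, 0, 0, 0, 0, 0, 0, 0, 0, 0, 0, 0, 0])

```text
clock: 28.85
position: [548.0, -178.0, 172.2]
orientation: [[0.358, 0.934, -0.001], [0.934, -0.358, 0.0], [-0.0, -0.001, -1.0]]
ft_force: [-0.4, -0.4, -1.0]
grip_width: 0.107
```

```bash
python3 st.py
python3 - <<'E'
from tilt import *
c=cap('scene','s15.png')
c=cap('wrist','w15.png')
E
```

```text
t 28.85 p [ 548.05 -177.99  172.17] jawyaw 69.02 z [-6.e-04  1.e-04 -1.e+00] F [-0.38 -0.44 -1.05] w 9.41 q7 1.1
```

View pics/s15.png

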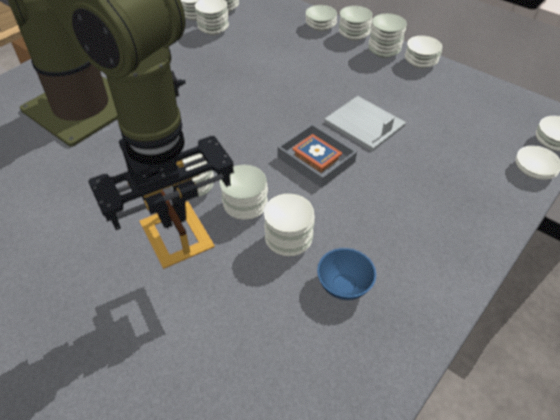

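View pics/w15.png

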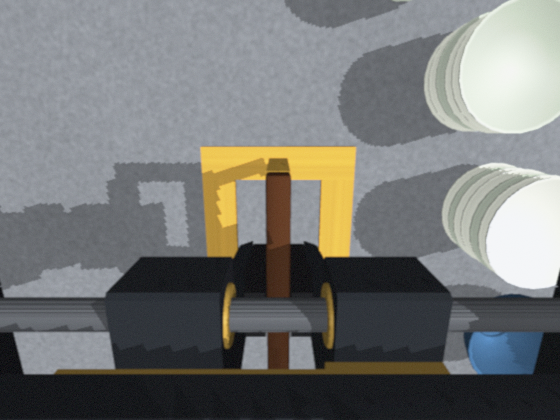

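The frame is lifted and looks level (far edge at row 147, columns 201–356). I'll check this against the level prediction, and get the tool offsets for the carry.

Run:
```python
from h import *
c=load('w15')
y=np.radians(-20.97);fx=np.array([np.cos(y),np.sin(y)]);fy=np.array([-fx[1],fx[0]])
C=np.array([548.05,-178.0])
for a in(-52,52):
  for b in(-42,42): print(a,b,proj(c,np.r_[C+a*fx+b*fy,133.8]).round(1))
for p in((201,147),(356,147)): print(ray(c,*p,133.8).round(1))
# bar end
for a in(-46,): print('bar end',proj(c,np.r_[C+a*fx,187.8]).round(1))
t=np.radians(69.02-15.7*-1*1); 
for jy in (84.72,):
    t=np.radians(jy);x=np.array([np.cos(t),np.sin(t)]);yy=np.array([x[1],-x[0]])
    d=np.array([539.2,211.2])-C; print('after turn: tool dx,dy',d@x,d@yy)
```

```text
-52 -42 [199.2 147.5]
-52 42 [354.8 147.2]
52 -42 [210.4 315.4]
52 42 [344.5 315.2]
[ 484.6 -197.6  133.8]
[ 514.7 -119.5  133.8]
bar end [276.6 176.5]
after turn: tool dx,dy 386.7341744375038 -44.62780324127963
```

The frame is level and centred in the grip to within about 1 px. I'll turn it square to the plaque, then carry it over the stacks.

Call:
servo_tool(fingers=[1, 1, 1, 1, 1, 1, 1], offset=[[0, 0, 0], [0, 0, 0], [0, 0, 0], [0, 0, 0], [0, 0, 0], [0, 0, 0], [0, 0, 0]], turn=[-2, -3.5, -4, -3.5, -2.7, 0, 0])

```text
clock: 29.53
position: [548.0, -178.0, 171.9]
orientation: [[0.094, 0.996, -0.001], [0.996, -0.094, 0.001], [0.0, -0.001, -1.0]]
ft_force: [0.4, -0.1, -0.4]
grip_width: 0.101
```

Call:
servo_tool(fingers=[1, 1, 1, 1, 1, 1, 1, 1, 1, 1, 1, 1, 1, 1, 1, 1, 1, 1, 1, 1], offset=[[6, -0.7, 0], [12, -1.4, 0], [18, -2.1, 0], [22, -2.5, 0], [24, -2.8, 0], [24, -2.8, 0], [24, -2.8, 0], [24, -2.8, 0], [24, -2.8, 0], [24, -2.8, 0], [24, -2.8, 0], [24, -2.8, 0], [24, -2.8, 0], [24, -2.8, 0], [22, -2.5, 0], [20, -2.3, 0], [18, -2.1, 0], [14, -1.6, 0], [10, -1.2, 0], [4.7, -0.5, 0]], turn=[0, 0, 0, 0, 0, 0, 0, 0, 0, 0, 0, 0, 0, 0, 0, 0, 0, 0, 0, 0])

```text
clock: 31.2
position: [538.6, 213.6, 172.5]
orientation: [[0.09, 0.996, -0.0], [0.996, -0.09, 0.001], [0.001, -0.0, -1.0]]
ft_force: [1.1, 0.5, -0.4]
grip_width: 0.101
```

Call:
servo_tool(fingers=[1, 1, 1], offset=[[0, 0, 0], [0, 0, 0], [0, 0, 0]], turn=[0, 0, 0])

```text
clock: 31.45
position: [539.4, 209.6, 172.3]
orientation: [[0.094, 0.996, -0.0], [0.996, -0.094, -0.001], [-0.001, -0.0, -1.0]]
ft_force: [0.2, -0.9, -1.9]
grip_width: 0.106
```

```bash
python3 st.py
python3 - <<'E'
from tilt import *
c=cap('scene','s16.png')
c=cap('wrist','w16.png');c=cap('top','t16.png')
E
```

```text
t 31.45 p [539.42 209.56 172.3 ] jawyaw 84.61 z [-2.0e-04 -1.4e-03 -1.0e+00] F [ 0.17 -0.88 -1.93] w 9.36 q7 0.69
```

View pics/s16.png

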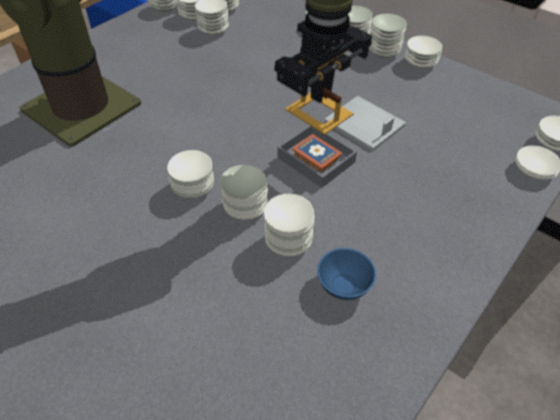

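View pics/t16.png

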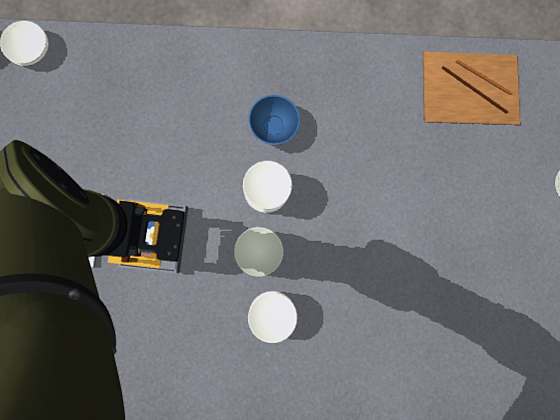

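View pics/w16.png

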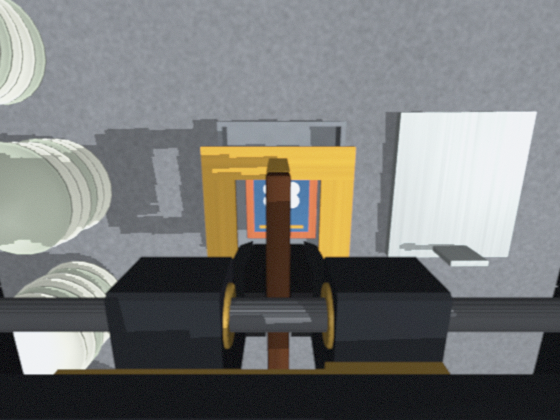

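The frame was carried over the stacks and is now above the tub. I'll lower it to about 24 mm above the plaque face and check centring.

Call:
servo_tool(fingers=[1, 1, 1, 1, 1, 1, 1, 1, 1, 1, 1, 1, 1, 1], offset=[[0, 0, 4], [0, 0, 7], [0, 0, 9], [0, 0, 10], [0, 0, 10], [0, 0, 10], [0, 0, 9], [0, 0, 7], [0, 0, 6], [0, 0, 4], [0, 0, 2], [0, 0, 0], [0, 0, 0], [0, 0, 0]], turn=[0, 0, 0, 0, 0, 0, 0, 0, 0, 0, 0, 0, 0, 0])

```text
clock: 32.77
position: [539.6, 211.4, 94.9]
orientation: [[0.092, 0.996, 0.001], [0.996, -0.092, 0.0], [0.001, 0.001, -1.0]]
ft_force: [-0.5, -1.1, -1.2]
grip_width: 0.101
```

```bash
python3 st.py
python3 - <<'E'
from tilt import *
c=cap('wrist','w17.png');c=cap('scene','s17.png');im=c['frame'][70:200,230:400,::-1];cv2.imwrite('pics/s17c.png',cv2.resize(im,None,fx=4.5,fy=4.5))
c=cap('top','t17.png');im=c['frame'][180:300,90:230,::-1];cv2.imwrite('pics/t17c.png',cv2.resize(im,None,fx=5,fy=5))
E
```

```text
t 32.7667 p [539.55 211.38  94.85] jawyaw 84.71 z [ 8.e-04  5.e-04 -1.e+00] F [-0.49 -1.06 -1.19] w 8.89 q7 0.63
```

View pics/w17.png

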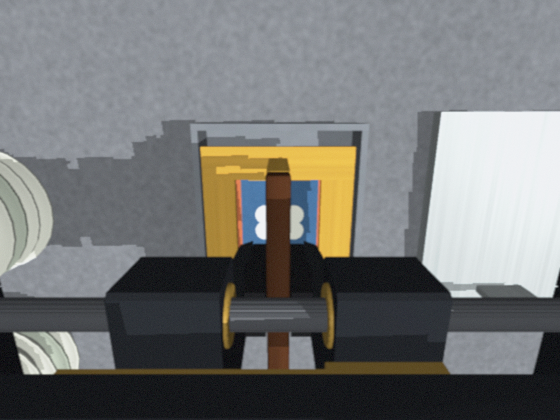

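View pics/s17c.png

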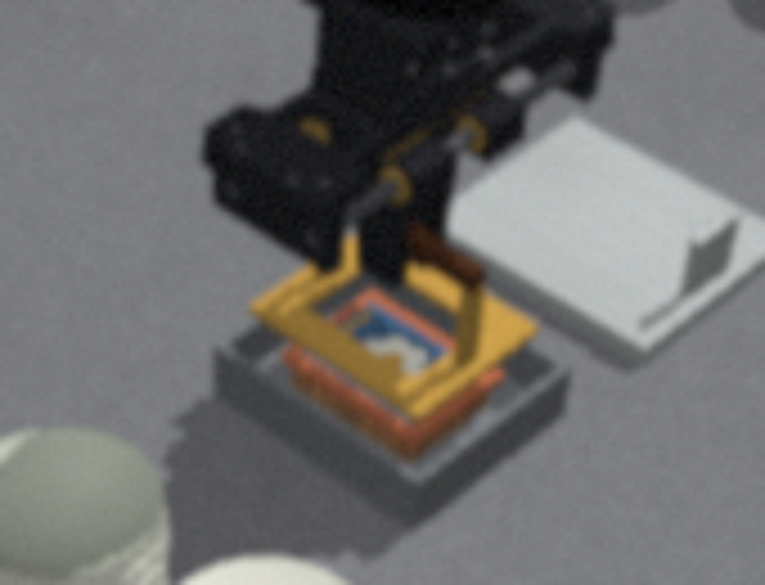

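View pics/t17c.png

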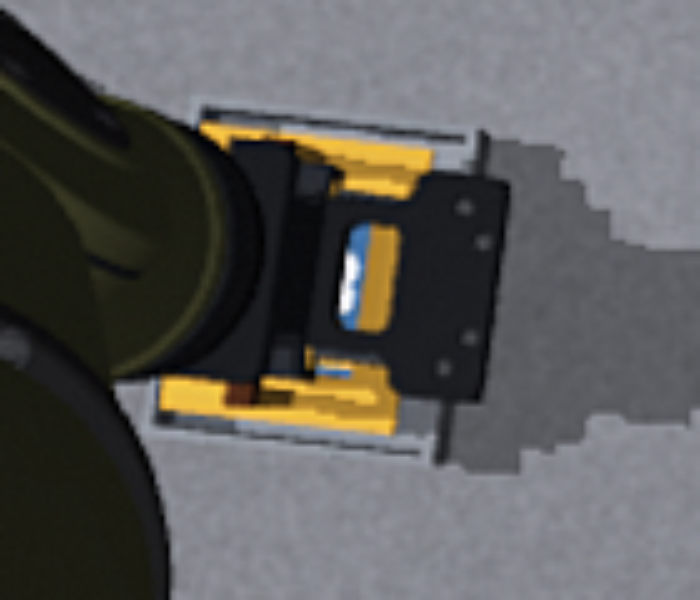

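Run:
```python
from h import *
t=np.radians(-5.3);fx=np.array([np.cos(t),np.sin(t)]);fy=np.array([-fx[1],fx[0]])
C=np.array([539.2,211.2])
loc=lambda p:np.round([(p[:2]-C)@fx,(p[:2]-C)@fy],1)
c=load('w17')
print('wrist tub near outer corners (exp -64,-+54)',[loc(ray(c,*p,32)) for p in((191.5,124),(368,124))])
print('wrist frame near corners (exp -52,-+42)',[loc(ray(c,*p,56.4)) for p in((201,147),(355.5,147))])
h=cv2.cvtColor(c['frame'],cv2.COLOR_RGB2HSV)
f=(h[...,1]<70)&(h[...,2]>170);k=np.zeros_like(f);k[195:245,248:310]=1;f&=k
ys,xs=np.nonzero(f);print('flower px',xs.min(),xs.max(),ys.min(),ys.max(),loc(ray(c,(xs.min()+xs.max())/2,(ys.min()+ys.max())/2,28)))
c=load('t17');g=lambda p:(90+p[0]/5,180+p[1]/5)
print('top tub far-left, near-right',[loc(ray(c,*g(p),32)) for p in((203,107),(155,423),(440,462),(484,131))])
print('top frame corners far/near',[loc(ray(c,*g(p),56.4)) for p in((432,150),(395,434),(200,122),(158,408))])
c=load('s17');g=lambda p:(230+p[0]/4.5,70+p[1]/4.5)
print('scene frame',[loc(ray(c,*g(p),56.4)) for p in((250,306),(413,415),(538,327))],'tub',[loc(ray(c,*g(p),32)) for p in((215,350),(414,490),(570,374))])
for a in(-46,46):print(proj(load('w17'),np.r_[C+a*fx,110.2]).round(1))
```

```text
wrist tub near outer corners (exp -64,-+54) [array([-63. , -51.6]), array([-62.8,  55. ])]
wrist frame near corners (exp -52,-+42) [array([-51.5, -41.1]), array([-51.4,  42.5])]
flower px 255 302 205 239 [0.8 0.9]
top tub far-left, near-right [array([59.2, 48.1]), array([-59.2,  48. ]), array([-61.9, -57.7]), array([ 62.4, -57.1])]
top frame corners far/near [array([ 51.1, -43.7]), array([-52.3, -44.7]), array([51.6, 41. ]), array([-52.4,  40.4])]
scene frame [array([-51. , -40.8]), array([ 50.2, -41.6]), array([52. , 42.3])] tub [array([-60. , -54.4]), array([ 66.6, -56.8]), array([67.7, 50.8])]
[276.6 174.7]
[277.1 371.7]
```

All views agree to a few mm: relative to the plaque the frame is off by under 1 mm in the wrist view, under 2 mm in the top view and about 3 mm in the coarser scene view. I'll lower the last 13 mm and settle.

Call:
servo_tool(fingers=[1, 1, 1, 1, 1, 1, 1, 1, 1, 1, 1, 1, 1, 1, 1], offset=[[0, 0, 1], [0, 0, 2], [0, 0, 2], [0, 0, 2], [0, 0, 2], [0, 0, 2], [0, 0, 1], [0, 0, 0.8], [0, 0, 0], [0, 0, 0], [0, 0, 0], [0, 0, 0], [0, 0, 0], [0, 0, 0], [0, 0, 0]], turn=[0, 0, 0, 0, 0, 0, 0, 0, 0, 0, 0, 0, 0, 0, 0])

```text
clock: 34.17
position: [539.2, 211.2, 81.7]
orientation: [[0.092, 0.996, 0.0], [0.996, -0.092, 0.0], [0.0, 0.0, -1.0]]
ft_force: [-0.5, 0.2, -0.7]
grip_width: 0.107
```

```bash
python3 st.py
python3 - <<'E'
from tilt import *
c=cap('wrist','w18.png');c=cap('scene','s18.png');im=c['frame'][70:200,230:400,::-1];cv2.imwrite('pics/s18c.png',cv2.resize(im,None,fx=4.5,fy=4.5))
E
python3 st.py
```

```text
t 34.1667 p [539.24 211.23  81.66] jawyaw 84.72 z [ 1.e-04  1.e-04 -1.e+00] F [-0.54  0.18 -0.7 ] w 9.46 q7 0.62
t 34.2667 p [539.26 211.22  81.66] jawyaw 84.72 z [ 1.e-04  1.e-04 -1.e+00] F [ 1.35  0.14 -0.66] w 9.34 q7 0.62
```

View pics/s18c.png

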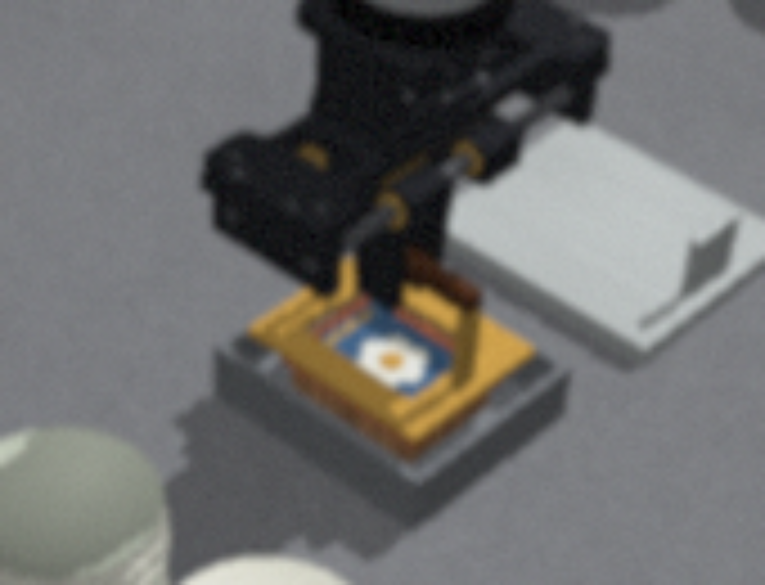

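View pics/w18.png

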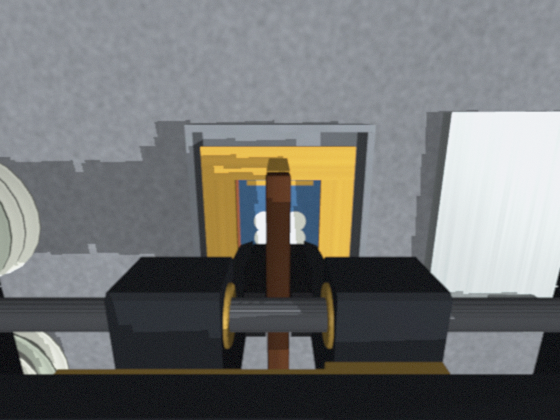

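Run:
```python
from h import *
t=np.radians(-5.3);fx=np.array([np.cos(t),np.sin(t)]);fy=np.array([-fx[1],fx[0]])
C=np.array([539.2,211.2]);loc=lambda p:np.round([(p[:2]-C)@fx,(p[:2]-C)@fy],1)
c=load('w18')
print('tub',[loc(ray(c,*p,32)) for p in((186,125),(375.5,125))],'frame',[loc(ray(c,*p,43.3)) for p in((201,147),(356,147))])
c=load('s18');g=lambda p:(230+p[0]/4.5,70+p[1]/4.5)
print('scene frame, top at z=43.3 (exp 52/42)',[loc(ray(c,*g(p),43.3)) for p in((249,327),(413,435),(537,350))])
```

```text
tub [array([-63.1, -51.6]), array([-62.9,  55.5])] frame [array([-51.8, -41.2]), array([-51.7,  42.6])]
scene frame, top at z=43.3 (exp 52/42) [array([-51.3, -40.8]), array([ 50.3, -40.3]), array([53.4, 42.1])]
```

The frame is centred within about 1–2 mm in the wrist view, level and motionless at the right height, so I'm handing in.

```bash
python3 -c "
from rig import arm
print(arm.sign_off())"
```

```text
the job is handed in; nothing more can be done
None
```

The job is handed in, with the frame still held above the plaque; the sign-off gave no verdict.

**Lid:** I tipped it by its tab to about 15.5°, short of the 20° you described but over the judged 10°. Its near edge was at about 27 mm, at the rim. It then lay flat and right way up on the bench to the left of the tub, released.

**Frame:** I carried it over the stacks with its underside about 130 mm up; the tallest stack is 88 mm. It was held motionless at the end:

| Last check | Result |
|---|---|
| Underside above plaque face | about 11 mm, worked out from the tool height |
| Centring | about 1 mm off the tub in the wrist view; about 2 mm off the plaque in the top view before the last 13 mm |
| Long sides | squared to the plaque to within about 0.5° |
| Level | no tilt seen; the level fit was last checked just after the lift |
| Stacks and bowl | looked unmoved in the pictures; not measured again |

**What went wrong or disagreed:**
- The first try at tipping slid back onto the rim, because the lid could not turn in a tight grip. I then lifted it level and eased the jaws open so it drooped while wedged between them.
- After the tip, the lid slid about 15 mm down in the grip. I set it back on the tub and gripped it deeper before carrying it off.
- The scene camera's plaque position differed by about 5 mm from the top view, and its frame-to-tub offset was about 3–4 mm. I relied on the top and wrist views, which agreed with each other.

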